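# Check the bench balance and shake out a ferrite sample

### The job

Check the bench balance first: stand each brass check weight that lies ready, one at a time and lightest first, upright in the centre of the sprung pan, let go until it has settled, and stand it back on the green mat. Then set the empty white dish centred on the pan, and shake all the black ferrite chunks from the clear shaker into it, spread evenly: in a single layer, none on top of another, not heaped in the middle but with at least one lying well out in each of the four quarters marked by the red cross. Lay the empty shaker back in its black cradle; do not slam the pan, and leave the other things on the bench where they are.

Things in the scene. Friction and masses are not known exactly. Their poses are not given: they have to be found in the camera images.
- balance: White bench balance, fixed, 250 mm deep (x) by 200 mm wide (y), housing 50 mm high under the pan (38 mm at the front with the display). Origin: centre of its underside on the bench; its front (display, keys) faces its own -x. The pan's axis stands 30 mm behind the origin (+x).
- pan_top (a point): Centre of the top face of the balance's round steel pan (diameter 120 mm, 4 mm thick), 75 mm above the bench when empty, 25 mm above the housing. The pan is sprung and sinks 2 mm per newton (about 2 mm for each 100 g), without tipping, damped.
- pan (a joint): How far the pan has sunk from its empty height, m; 0 empty, stop at 0.014.
- mat: Green mat for the check weights, fixed, 160 (x) by 270 (y) by 2 mm thick. Origin: centre of its underside, on the bench.
- w100: 100 g brass check weight (may be absent): upright cylinder 28 mm in diameter and 18 mm tall with a 14 mm knob above it, 30 mm tall in all. Origin: centre of its underside, z up along its axis.
- w200: 200 g brass check weight (may be absent): cylinder 36 mm in diameter and 22 mm tall with an 18 mm knob, 36 mm tall in all. Origin: centre of its underside.
- w500: 500 g brass check weight (may be absent): cylinder 50 mm in diameter and 29 mm tall with a 24 mm knob, 46 mm tall in all. Origin: centre of its underside.
- dish: White round dish, 124 mm in diameter, rim 16 mm high, wall and floor 3 mm, about 0.18 kg; a red cross on its floor along its own x and y marks the quarters. A straight black handle sticks out along its -x: 12 mm wide, 12 mm tall (8 to 20 mm above the underside), from 61 to 115 mm from the centre. Origin: centre of its underside.
- dish_handle (a point): Grip point of the dish's handle, on its centre line, 92 mm from the dish's centre, 14 mm above the dish's underside.
- cradle: Black cradle, fixed: plate 104 (x) by 78 (y) by 6 mm, four flared guides 27 mm high at its corners (38 mm either way along x). The shaker lies on the plate along the cradle's x, mouth to its -x, with about 3 mm to spare each side; between the guides 50 mm along x is free for fingers. Origin: centre of its underside.
- shaker: Clear square tube along its own x, 44 by 44 mm, 112 mm long, walls 3 mm, 0.12 kg empty; blue cap at the closed +x end. Origin: underside, mid length. Grip it across y at mid length. At its -x end (lower lip 50 mm from the origin) a pouring slot is open, 38 mm wide, 25 mm high above the inner floor. Held level, the chunks stay in by friction; beyond about 25 to 36 degrees nose-down all slide out.
- chunk1: Black ferrite chunk, 14 by 13 by 12 mm, 11 g (may be absent), in the shaker at the start. In the shaker tipped 12 to 22 degrees nose-down, it creeps to the slot only while the shaker is shaken to and fro in 1 to 2 cm strokes. Origin: its centre.
- chunk2: Black ferrite chunk, 14 by 13 by 12 mm, 11 g (may be absent), in the shaker at the start. In the shaker tipped 12 to 22 degrees nose-down, it creeps to the slot only while the shaker is shaken to and fro in 1 to 2 cm strokes. Origin: its centre.
- chunk3: Black ferrite chunk, 14 by 13 by 12 mm, 11 g (may be absent), in the shaker at the start. In the shaker tipped 12 to 22 degrees nose-down, it creeps to the slot only while the shaker is shaken to and fro in 1 to 2 cm strokes. Origin: its centre.
- chunk4: Black ferrite chunk, 14 by 13 by 12 mm, 11 g (may be absent), in the shaker at the start. In the shaker tipped 12 to 22 degrees nose-down, it creeps to the slot only while the shaker is shaken to and fro in 1 to 2 cm strokes. Origin: its centre.
- chunk5: Black ferrite chunk, 14 by 13 by 12 mm, 11 g (may be absent), in the shaker at the start. In the shaker tipped 12 to 22 degrees nose-down, it creeps to the slot only while the shaker is shaken to and fro in 1 to 2 cm strokes. Origin: its centre.
- chunk6: Black ferrite chunk, 14 by 13 by 12 mm, 11 g (may be absent), in the shaker at the start. In the shaker tipped 12 to 22 degrees nose-down, it creeps to the slot only while the shaker is shaken to and fro in 1 to 2 cm strokes. Origin: its centre.
- chunk7: Black ferrite chunk, 14 by 13 by 12 mm, 11 g (may be absent), in the shaker at the start. In the shaker tipped 12 to 22 degrees nose-down, it creeps to the slot only while the shaker is shaken to and fro in 1 to 2 cm strokes. Origin: its centre.
- chunk8: Black ferrite chunk, 14 by 13 by 12 mm, 11 g (may be absent), in the shaker at the start. In the shaker tipped 12 to 22 degrees nose-down, it creeps to the slot only while the shaker is shaken to and fro in 1 to 2 cm strokes. Origin: its centre.
- sensor_board: Bystander: small circuit board with a blue-capped sensor, 60 by 45 by 41 mm. Origin: centre of its underside.
- multimeter: Bystander: yellow multimeter, 85 by 175 by 45 mm, lying. Origin: centre of its underside.
- bnc_tee: Bystander: steel coaxial tee piece, 40 mm long, 16 mm high. Origin: centre of its underside.
- watch_glass: Bystander: watch glass with black granules, 94 mm in diameter, 12 mm high. Origin: centre of its underside.
- trimmer: Bystander: small red-handled screwdriver, 160 mm long, lying. Origin: on the bench under its middle.

How it is judged (in metres and radians):
On the way, in this order (a step that is already met when the one before it is completed fails the run):
1. the 100 g weight, if there is one, stands upright and alone in the centre of the pan, let go and settled (horizontal distance between w100 and pan_top below 0.012 m and z of w100 in the frame of balance between 0.071938 and 0.0775 m and contact force between w100 and balance above 0.5886 N and angle between w100's own z axis and vertical below 0.08 rad and linear speed of w100 below 0.02 m/s and contact force between w100 and the fingers below 0.05 N), for 0.3 s.
2. the 200 g weight, if there is one, stands upright and alone in the centre of the pan, let go and settled (horizontal distance between w200 and pan_top below 0.012 m and z of w200 in the frame of balance between 0.069976 and 0.0775 m and contact force between w200 and balance above 1.1772 N and angle between w200's own z axis and vertical below 0.08 rad and linear speed of w200 below 0.02 m/s and contact force between w200 and the fingers below 0.05 N), for 0.3 s.
3. the 500 g weight, if there is one, stands upright and alone in the centre of the pan, let go and settled (horizontal distance between w500 and pan_top below 0.012 m and z of w500 in the frame of balance between 0.06409 and 0.0775 m and contact force between w500 and balance above 2.943 N and angle between w500's own z axis and vertical below 0.08 rad and linear speed of w500 below 0.02 m/s and contact force between w500 and the fingers below 0.05 N), for 0.3 s.
4. the dish, still empty, stands centred on the pan, let go, with no check weight on the pan (horizontal distance between dish and pan_top below 0.012 m and z of dish in the frame of balance between 0.055 and 0.08 m and angle between dish's own z axis and vertical below 0.08 rad and linear speed of dish below 0.02 m/s and contact force between dish and the fingers below 0.05 N and horizontal distance between each of w100, w200, w500 and pan_top above 0.08 m and horizontal distance between each of chunk1, chunk2, chunk3, chunk4, chunk5, chunk6, chunk7, chunk8 and dish above 0.07 m), for 0.3 s.
5. chunks drop into the dish from the shaker held over it (((horizontal distance between chunk1 and dish below 0.06 m and z of chunk1 in the frame of dish between 0.004 and 0.0165 m) or (horizontal distance between chunk2 and dish below 0.06 m and z of chunk2 in the frame of dish between 0.004 and 0.0165 m) or (horizontal distance between chunk3 and dish below 0.06 m and z of chunk3 in the frame of dish between 0.004 and 0.0165 m) or (horizontal distance between chunk4 and dish below 0.06 m and z of chunk4 in the frame of dish between 0.004 and 0.0165 m) or (horizontal distance between chunk5 and dish below 0.06 m and z of chunk5 in the frame of dish between 0.004 and 0.0165 m) or (horizontal distance between chunk6 and dish below 0.06 m and z of chunk6 in the frame of dish between 0.004 and 0.0165 m) or (horizontal distance between chunk7 and dish below 0.06 m and z of chunk7 in the frame of dish between 0.004 and 0.0165 m) or (horizontal distance between chunk8 and dish below 0.06 m and z of chunk8 in the frame of dish between 0.004 and 0.0165 m)) and horizontal distance between shaker and dish below 0.13 m and height (world z) of shaker above 0.09 m), for 0.1 s.
At the end, for the whole second after the job is handed in: Dish level, centred on the pan within 12 mm; all chunks on its floor, none on another, within 60 mm of its centre, one or more over 22 mm out in each quarter; shaker level in its cradle (20 mm lengthwise, 7 mm sideways); all check weights upright on the mat; all released and at rest (horizontal distance between dish and pan_top below 0.012 m and z of dish in the frame of balance between 0.055 and 0.08 m and angle between each of dish, shaker, w100, w200, w500's own z axis and vertical below 0.08 rad and linear speed of each of dish, shaker, chunk1, chunk2, chunk3, chunk4, chunk5, chunk6, chunk7, chunk8 below 0.02 m/s and contact force between dish and the fingers below 0.05 N and horizontal distance between each of chunk1, chunk2, chunk3, chunk4, chunk5, chunk6, chunk7, chunk8 and dish below 0.06 m and z of chunk1 in the frame of dish between 0.004 and 0.0165 m and z of chunk2 in the frame of dish between 0.004 and 0.0165 m and z of chunk3 in the frame of dish between 0.004 and 0.0165 m and z of chunk4 in the frame of dish between 0.004 and 0.0165 m and z of chunk5 in the frame of dish between 0.004 and 0.0165 m and z of chunk6 in the frame of dish between 0.004 and 0.0165 m and z of chunk7 in the frame of dish between 0.004 and 0.0165 m and z of chunk8 in the frame of dish between 0.004 and 0.0165 m and ((x of chunk1 in the frame of dish above 0 m and y of chunk1 in the frame of dish above 0 m and horizontal distance between chunk1 and dish above 0.022 m) or (x of chunk2 in the frame of dish above 0 m and y of chunk2 in the frame of dish above 0 m and horizontal distance between chunk2 and dish above 0.022 m) or (x of chunk3 in the frame of dish above 0 m and y of chunk3 in the frame of dish above 0 m and horizontal distance between chunk3 and dish above 0.022 m) or (x of chunk4 in the frame of dish above 0 m and y of chunk4 in the frame of dish above 0 m and horizontal distance between chunk4 and dish above 0.022 m) or (x of chunk5 in the frame of dish above 0 m and y of chunk5 in the frame of dish above 0 m and horizontal distance between chunk5 and dish above 0.022 m) or (x of chunk6 in the frame of dish above 0 m and y of chunk6 in the frame of dish above 0 m and horizontal distance between chunk6 and dish above 0.022 m) or (x of chunk7 in the frame of dish above 0 m and y of chunk7 in the frame of dish above 0 m and horizontal distance between chunk7 and dish above 0.022 m) or (x of chunk8 in the frame of dish above 0 m and y of chunk8 in the frame of dish above 0 m and horizontal distance between chunk8 and dish above 0.022 m)) and ((x of chunk1 in the frame of dish above 0 m and y of chunk1 in the frame of dish below 0 m and horizontal distance between chunk1 and dish above 0.022 m) or (x of chunk2 in the frame of dish above 0 m and y of chunk2 in the frame of dish below 0 m and horizontal distance between chunk2 and dish above 0.022 m) or (x of chunk3 in the frame of dish above 0 m and y of chunk3 in the frame of dish below 0 m and horizontal distance between chunk3 and dish above 0.022 m) or (x of chunk4 in the frame of dish above 0 m and y of chunk4 in the frame of dish below 0 m and horizontal distance between chunk4 and dish above 0.022 m) or (x of chunk5 in the frame of dish above 0 m and y of chunk5 in the frame of dish below 0 m and horizontal distance between chunk5 and dish above 0.022 m) or (x of chunk6 in the frame of dish above 0 m and y of chunk6 in the frame of dish below 0 m and horizontal distance between chunk6 and dish above 0.022 m) or (x of chunk7 in the frame of dish above 0 m and y of chunk7 in the frame of dish below 0 m and horizontal distance between chunk7 and dish above 0.022 m) or (x of chunk8 in the frame of dish above 0 m and y of chunk8 in the frame of dish below 0 m and horizontal distance between chunk8 and dish above 0.022 m)) and ((x of chunk1 in the frame of dish below 0 m and y of chunk1 in the frame of dish above 0 m and horizontal distance between chunk1 and dish above 0.022 m) or (x of chunk2 in the frame of dish below 0 m and y of chunk2 in the frame of dish above 0 m and horizontal distance between chunk2 and dish above 0.022 m) or (x of chunk3 in the frame of dish below 0 m and y of chunk3 in the frame of dish above 0 m and horizontal distance between chunk3 and dish above 0.022 m) or (x of chunk4 in the frame of dish below 0 m and y of chunk4 in the frame of dish above 0 m and horizontal distance between chunk4 and dish above 0.022 m) or (x of chunk5 in the frame of dish below 0 m and y of chunk5 in the frame of dish above 0 m and horizontal distance between chunk5 and dish above 0.022 m) or (x of chunk6 in the frame of dish below 0 m and y of chunk6 in the frame of dish above 0 m and horizontal distance between chunk6 and dish above 0.022 m) or (x of chunk7 in the frame of dish below 0 m and y of chunk7 in the frame of dish above 0 m and horizontal distance between chunk7 and dish above 0.022 m) or (x of chunk8 in the frame of dish below 0 m and y of chunk8 in the frame of dish above 0 m and horizontal distance between chunk8 and dish above 0.022 m)) and ((x of chunk1 in the frame of dish below 0 m and y of chunk1 in the frame of dish below 0 m and horizontal distance between chunk1 and dish above 0.022 m) or (x of chunk2 in the frame of dish below 0 m and y of chunk2 in the frame of dish below 0 m and horizontal distance between chunk2 and dish above 0.022 m) or (x of chunk3 in the frame of dish below 0 m and y of chunk3 in the frame of dish below 0 m and horizontal distance between chunk3 and dish above 0.022 m) or (x of chunk4 in the frame of dish below 0 m and y of chunk4 in the frame of dish below 0 m and horizontal distance between chunk4 and dish above 0.022 m) or (x of chunk5 in the frame of dish below 0 m and y of chunk5 in the frame of dish below 0 m and horizontal distance between chunk5 and dish above 0.022 m) or (x of chunk6 in the frame of dish below 0 m and y of chunk6 in the frame of dish below 0 m and horizontal distance between chunk6 and dish above 0.022 m) or (x of chunk7 in the frame of dish below 0 m and y of chunk7 in the frame of dish below 0 m and horizontal distance between chunk7 and dish above 0.022 m) or (x of chunk8 in the frame of dish below 0 m and y of chunk8 in the frame of dish below 0 m and horizontal distance between chunk8 and dish above 0.022 m)) and x of shaker in the frame of cradle between -0.02 and 0.02 m and y of shaker in the frame of cradle between -0.007 and 0.007 m and z of shaker in the frame of cradle below 0.01 m and angle between the x axis of shaker and the x axis of cradle, either way round below 0.15 rad and x of w100 in the frame of mat between -0.08 and 0.08 m and y of w100 in the frame of mat between -0.135 and 0.135 m and z of w100 in the frame of mat between 0 and 0.005 m and x of w200 in the frame of mat between -0.08 and 0.08 m and y of w200 in the frame of mat between -0.135 and 0.135 m and z of w200 in the frame of mat between 0 and 0.005 m and x of w500 in the frame of mat between -0.08 and 0.08 m and y of w500 in the frame of mat between -0.135 and 0.135 m and z of w500 in the frame of mat between 0 and 0.005 m); the robot touches nothing.
It fails at once if the balance or its pan is struck or pressed with more than 30 N (contact force between balance and anything else above 30 N).
It fails at once if a bystander is moved more than 30 mm (distance of any of sensor_board, multimeter, bnc_tee, watch_glass, trimmer from where it was at the start of the episode above 0.03 m).
Of w100, w200, w500 only 2 to 3 are there at a start; the rules pass over those that are not, and their reading is None.
Of chunk1, chunk2, chunk3, chunk4, chunk5, chunk6, chunk7, chunk8 only 6 to 8 are there at a start; the rules pass over those that are not, and their reading is None.
At some moment in a run one of w100, w200, w500, dish may be knocked a few centimetres aside while the robot is not near it.
It also fails if it takes over 210 s, if anything falls off the work surface, if the arm or the gripper's body presses on something with over 40 N, if the wrist force passes 120 N, or if a joint passes its speed limit or range.

### The arm

A 6-joint arm with a two-finger parallel gripper is mounted at the origin on the work surface. World frame = base frame: x ahead of the robot, y to its left, z up, the work surface at z = 0. Lengths are in m, angles in degrees, forces in N, time in s.
With the tool pointing down it reaches from about 0.25 to 0.725 m from the base axis. Payload 9.7 kg.
Tool frame: the origin (TCP) lies between the finger pads; the fingertips stand 19 mm ahead of it and the grasp point (between the pads) is the TCP; z points along the fingers, y is the line along which they close (so a half turn about z gives the same grasp; the last joint's range is limited). The gripper opens to 85 mm and grips with 20 to 120 N. Pads are 22 mm wide; open, the fingers measure 114 mm over their backs; the gripper's body (76 mm by 85 mm) begins 54 mm behind the grasp point. The pads swing forward as they close: fully open they stand 13 mm farther back than shut.
Start: joints at [63.885, 4.979, 10.078, 95.1, 0, 90], TCP at [0.242, 0.494, 0.25] pointing down, gripper open.
Joint ranges: [-179.16, 179.16], [-48.56, 103.87], [-65.8, 70.77], [-126.05, 130.52], [-82.76, 87.17], [-180, 180]. Speed limits (degrees/s): [127.2, 127.2, 147.25, 180, 180, 180].

### API

Orientations are given as [roll, pitch, yaw] about the fixed x, y, z axes, in that order (R = Rz(yaw) Ry(pitch) Rx(roll)).
In Python, from workcell import bot gives the robot as it stands. The module is installed in compiled form; this text tells all that it offers.
- The arm moves only by the shell command python3 -m crank 'ROWS' [OPENING] [FORCE]. ROWS is JSON, a list that holds one entry, the list of rows, each a list of 6 numbers: the shift along the world's x, y, z as a fraction of full scale, then the turn, a rotation vector about the world's x, y, z as a fraction of full scale. In form: [[[x, y, z, wx, wy, wz], ...]]. A call has 1 to 20 rows; each row shifts and turns the commanded pose from where the row before left it; what a row does not reach is not made up. Full scale, the value 1, is 20 mm for a shift and 0.12 rad for a turn. A row lasts 1/12 s, in which the tool goes at most 41.7 mm and 7.16 degrees, less where a joint would pass 70% of its speed; a pose out of reach is approached as far as the arm can. A call with a number of a shift or a turn outside -1 to 1 is refused whole. A call with a gripper value outside its range is refused whole. OPENING is the opening, from 0 (shut) to 1 (fully open), set as the call begins (- or left out, the last holds). The fingers move at their own pace and stop on an object; FORCE is the grip in N (left out, the last holds). Time passes only in rows, so rows that do not move let the fingers close. It gives the time, the measured TCP pose, the force, the opening and the grip force at its end, in the units of the state.
- bot.get_obs(): the state, without advancing time (a new reading comes with each control period).
- bot.camera(name): name is "side" or "top" or "wrist"; returns the picture (420x560x3 uint8, red, green, blue); there is no depth.
- bot.camera_model(name): a dict with "vertical_fov" (degrees; the focal length in pixels is half the picture's height over the tangent of half this angle, whatever the lens; pixels are square), "cx", "cy" (the principal point, pixels), "R" (3x3) and "t" (3): a world point X has camera coordinates R X + t. Camera axes: x right, y down, z forward; pixel columns grow to the right and rows downward; lengths in m; the calibration is good to about 2 mm. A picture is of the moment at which its call begins: read the wrist's pose just before it. camera_model takes no time and is no camera call; for the wrist camera it gives the pose at the moment of the call.
- bot.job_done(): hands the job in; it is judged then, once.
The state is a dict: "time": time; "q": joint angles; "qd": joint speeds; "joint_efforts": joint torques, N m; "ee_pos": TCP position; "tcp_rot": TCP orientation; "wrist_force": force on the tool from outside, world axes, zero at the start; "torque": the same for the moment, N m; "opening": finger opening in m; "grasp_force": force on a finger pad.
Only numpy, scipy, OpenCV 4.12 (cv2) and the standard library are available. Lean on these libraries where they do the work, as an engineer would, in place of code of your own. Each camera call takes 0.05 s, during which the arm holds its last target. There are 200 camera calls.

## Working session

There is one attempt and no reset: what is moved stays moved. The work goes in short steps, Python scripts to look and compute and a shell command to move; the robot and the scene stay as the last step left them, time stands still between calls to the robot, and variables do not carry over. Pictures are saved under pics/ and viewed, at most 14 in all, crops included, and the job is handed in when it is done.

```bash
mkdir -p pics; python3 - <<'E'
from workcell import bot
import cv2,numpy as np
for n in ["top","side"]:
    im=bot.camera(n); cv2.imwrite(f"pics/{n}0.png",im[:,:,::-1])
    m=bot.camera_model(n); print(n,m["vertical_fov"],m["cx"],m["cy"],np.round(m["R"],3).tolist(),np.round(m["t"],3).tolist())
o=bot.get_obs();print(o)
E
```

```text
top 45.96935166655413 277.21731769487343 211.9200861798539 [[-0.078, -0.997, -0.001], [-0.975, 0.076, -0.207], [0.207, -0.015, -0.978]] [0.057, 0.567, 1.39]
side 45.850034641412336 276.6727311448773 209.35392106992222 [[-0.98, 0.196, 0.014], [0.102, 0.568, -0.817], [-0.168, -0.799, -0.577]] [0.558, -0.015, 1.674]
{'time': 0.1, 'q': array([ 6.38833359e+01,  5.00672089e+00,  1.00399244e+01,  9.50993991e+01,
       -1.11338102e-03,  9.00008535e+01]), 'qd': array([ 0.00854031,  0.00554915,  0.00556547,  0.03724403, -0.0371843 ,
        0.08057829]), 'joint_efforts': array([-3.39304679e-04, -5.21562874e+01,  4.65654051e+01,  1.59672322e-02,
       -5.89773163e-05,  1.48205442e-05]), 'ee_pos': array([0.24203627, 0.49368226, 0.24967407]), 'tcp_rot': array([-1.79933804e+02,  1.11436629e-03,  1.53882484e+02]), 'wrist_force': array([ 0.07925605, -0.48513088,  0.08091786]), 'torque': array([-0.06405112, -0.02107805, -0.00561936]), 'grasp_force': 0.0, 'opening': 0.08533142310106001}
```

View pics/top0.png

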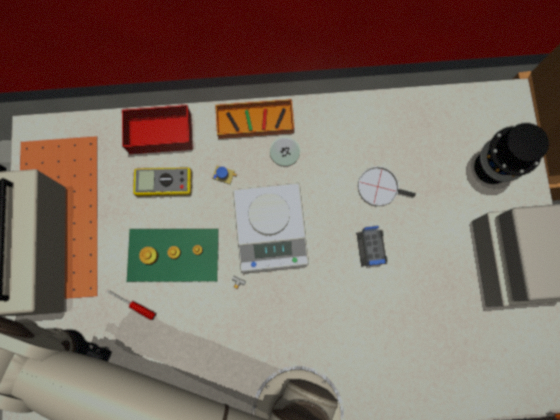

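View pics/side0.png

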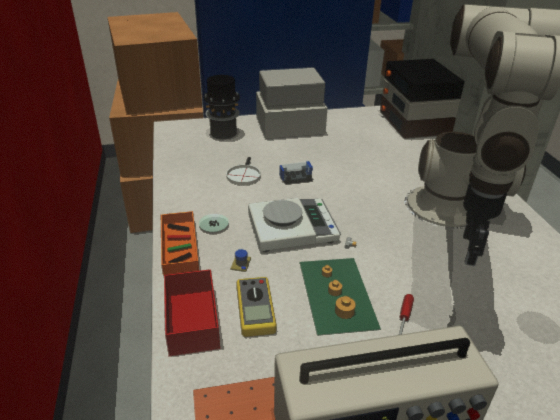

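Top view: mat (173,255) with three weights (500 at 148,255; 200 at 174,253; 100 at 197,250), pan (268,214), dish (378,187) with its handle to the right (413,194), and cradle with shaker (372,247). The side view agrees; all three weights are present.

```bash
cat > h.py <<'E'
from workcell import bot
import cv2,numpy as np
def ray(n,uv,z,m=None):
    m=m or bot.camera_model(n); f=210/np.tan(np.radians(m["vertical_fov"]/2))
    R=np.array(m["R"]);t=np.array(m["t"]);c=-R.T@t
    d=R.T@np.array([(uv[0]-m["cx"])/f,(uv[1]-m["cy"])/f,1]); return c+d*(z-c[2])/d[2]
def proj(n,X,m=None):
    m=m or bot.camera_model(n); f=210/np.tan(np.radians(m["vertical_fov"]/2))
    p=np.array(m["R"])@X+np.array(m["t"]); return np.array([m["cx"]+f*p[0]/p[2],m["cy"]+f*p[1]/p[2]])
def blobs(mask,roi,amin=20):
    x0,y0,x1,y1=roi; k=np.zeros_like(mask);k[y0:y1,x0:x1]=mask[y0:y1,x0:x1]
    cs,_=cv2.findContours(k,cv2.RETR_EXTERNAL,cv2.CHAIN_APPROX_NONE)
    return sorted([c for c in cs if cv2.contourArea(c)>=amin],key=cv2.contourArea,reverse=True)
E
python3 - <<'E'
from h import *
im=cv2.cvtColor(cv2.imread("pics/top0.png"),cv2.COLOR_BGR2HSV);H,S,V=cv2.split(im)
np.set_printoptions(precision=4,suppress=True)
br=((H>12)&(H<32)&(S>120)&(V>60)).astype(np.uint8)
for c in blobs(br,(125,225,222,285),10):
    (u,v),r=cv2.minEnclosingCircle(c); print("w",u,v,r,[ray("top",(u,v),z) for z in (.02,.025,.035)],2*r*1.35/500)
g=((H>50)&(H<90)&(S>90)).astype(np.uint8)
c=blobs(g,(110,210,230,300))[0];r=cv2.minAreaRect(c);print("mat",r,ray("top",r[0],.002),[ray("top",p,.002)[:2] for p in cv2.boxPoints(r)])
w=((S<60)&(V>150)).astype(np.uint8)
bl=((H>100)&(H<130)&(S>80)).astype(np.uint8)
red=(((H<8)|(H>170))&(S>50)).astype(np.uint8)
for c in blobs(red,(350,160,400,212),3): print("red",cv2.boundingRect(c),cv2.minAreaRect(c),ray("top",cv2.minAreaRect(c)[0],.003))
blk=(V<80).astype(np.uint8)
for c in blobs(blk,(395,180,425,205),5): r=cv2.minAreaRect(c);print("handle",r,[ray("top",p,.02)[:2] for p in cv2.boxPoints(r)],ray("top",r[0],.02))
for c in blobs(bl,(350,220,395,275),5): print("blue",cv2.minAreaRect(c),ray("top",cv2.minAreaRect(c)[0],.04))
for c in blobs(blk,(350,220,395,275),5): r=cv2.minAreaRect(c);print("cradle",r,ray("top",r[0],.03),[ray("top",p,.033)[:2] for p in cv2.boxPoints(r)])
big=cv2.imread("pics/top0.png")[145:285,225:430]
cv2.imwrite("pics/c0.png",cv2.resize(big,None,fx=3.8,fy=3.8,interpolation=cv2.INTER_CUBIC))
E
```

```text
w 148.0 255.4166717529297 9.138312339782715 [array([0.4768, 0.4032, 0.02  ]), array([0.4761, 0.4019, 0.025 ]), array([0.4747, 0.3994, 0.035 ])] 0.04934688663482666
w 173.65625 252.125 6.345081329345703 [array([0.4807, 0.3273, 0.02  ]), array([0.48  , 0.3263, 0.025 ]), array([0.4785, 0.3242, 0.035 ])] 0.0342634391784668
w 197.0 249.64285278320312 4.794332981109619 [array([0.4827, 0.2581, 0.02  ]), array([0.482 , 0.2573, 0.025 ]), array([0.4805, 0.2558, 0.035 ])] 0.025889398097991942
mat ((172.0, 255.0), (50.0, 88.0), 90.0) [0.475  0.3361 0.002 ] [array([0.5613, 0.4662]), array([0.5406, 0.2009]), array([0.3906, 0.2087]), array([0.4109, 0.4685])]
handle ((405.7647399902344, 192.94119262695312), (16.492422103881836, 3.395498752593994), 14.03624439239502) [array([ 0.6095, -0.3556]), array([ 0.6195, -0.3595]), array([ 0.6033, -0.4062]), array([ 0.5933, -0.4023])] [ 0.6064 -0.3809  0.02  ]
blue ((377.0, 261.5), (5.0, 16.0), 90.0) [ 0.4045 -0.265   0.04  ]
blue ((371.0230712890625, 227.6846466064453), (2.604729175567627, 12.279438018798828), 82.87498474121094) [ 0.505  -0.2593  0.04  ]
cradl
[... 188 characters left out ...]
([ 0.398 , -0.2539]), array([ 0.3958, -0.22  ])]
cradle ((380.3000183105469, 234.40000915527344), (7.273237705230713, 3.4785051345825195), 71.56504821777344) [ 0.4844 -0.2864  0.03  ] [array([ 0.4933, -0.2785]), array([ 0.4958, -0.2886]), array([ 0.4748, -0.2929]), array([ 0.4722, -0.2828])]
cradle ((374.7500305175781, 242.2500457763672), (2.8284268379211426, 2.1213202476501465), 45.0) [ 0.4624 -0.2672  0.03  ] [array([ 0.4632, -0.2615]), array([ 0.4673, -0.2665]), array([ 0.4609, -0.2716]), array([ 0.4568, -0.2667])]
cradle ((373.5, 236.5), (3.0, 3.0), 90.0) [ 0.4798 -0.2656  0.03  ] [array([ 0.4841, -0.261 ]), array([ 0.4834, -0.2699]), array([ 0.4745, -0.2688]), array([ 0.4752, -0.26  ])]
```

View pics/c0.png

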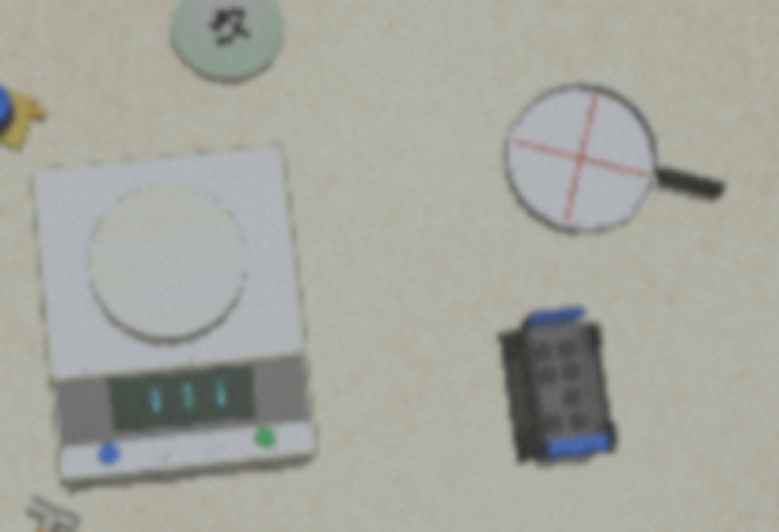

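Crop: pan centre (168,263), dish cross (581,158), shaker with about 7 chunks and blue at both ends (555,316 and 580,443). I still need to find which end is the mouth.

```bash
python3 - <<'E'
from h import *
f=lambda u,v:(u/3.8+225-.4,v/3.8+145-.4)
np.set_printoptions(precision=4,suppress=True)
print("pan",ray("top",f(168,263),.075)); print("dish",ray("top",f(581,158),.003)); 
for p in [(583,84),(657,160),(503,160),(581,232)]: print(ray("top",f(*p),.016))
print("handle end",ray("top",f(722,188),.02),"arms",ray("top",f(512,141),.003),ray("top",f(650,175),.003),ray("top",f(596,97),.003),ray("top",f(568,222),.003))
print("bal",[ray("top",f(*p),z) for p,z in [((33,173),.05),((279,146),.05),((304,350),.05),((55,378),.05)]])
print("shaker ends",ray("top",f(555,316),.045),ray("top",f(580,443),.045))
E
python3 -m crank '[[[1,-0.98,0,0,0,-0.775],[1,-0.98,0,0,0,-0.775],[1,-0.98,0,0,0,-0.775],[1,-0.98,0,0,0,-0.775],[1,-0.98,0,0,0,-0.775],[1,-0.98,0,0,0,-0.775],[1,-0.98,0,0,0,-0.775],[1,-0.98,0,0,0,-0.775],[1,-0.98,0,0,0,-0.775],[1,-0.98,0,0,0,-0.775],[1,-0.98,0,0,0,-0.775],[1,-0.98,0,0,0,-0.775],[0,0,0,0,0,0],[0,0,0,0,0,0],[0,0,0,0,0,0]]]' 1
python3 - <<'E'
from h import *
m=bot.camera_model("wrist");im=bot.camera("wrist");cv2.imwrite("pics/w1.png",im[:,:,::-1])
print(m)
E
```

```text
pan [0.5628 0.0379 0.075 ]
dish [ 0.6384 -0.3019  0.003 ]
[ 0.6966 -0.3079  0.016 ]
[ 0.6288 -0.3595  0.016 ]
[ 0.6384 -0.2363  0.016 ]
[ 0.5747 -0.2916  0.016 ]
handle end [ 0.6008 -0.4072  0.02  ] arms [ 0.6569 -0.2478  0.003 ] [ 0.6199 -0.3558  0.003 ] [ 0.6885 -0.3202  0.003 ] [ 0.5864 -0.2851  0.003 ]
bal [array([0.648, 0.138, 0.05 ]), array([ 0.6548, -0.0559,  0.05  ]), array([ 0.4919, -0.0611,  0.05  ]), array([0.4851, 0.1308, 0.05  ])]
shaker ends [ 0.5041 -0.2572  0.045 ] [ 0.4049 -0.2647  0.045 ]
time: 1.35
ee_pos: [0.4819, 0.2587, 0.25]
tcp_rot: [-180.0, 0.0, 90.0]
wrist_force: [-0.1, 0.6, 0.5]
opening: 0.0855
grasp_force: 0.0
{'vertical_fov': 63.1732007907938, 'cx': 277.53295726682603, 'cy': 212.72990699631438, 'R': array([[ 9.99999482e-01,  7.53344239e-04, -6.84920323e-04],
       [ 9.35531360e-04, -9.45321976e-01,  3.26137221e-01],
       [-4.01776636e-04, -3.26137693e-01, -9.45322191e-01]]), 't': array([-0.48060731,  0.2019586 ,  0.46487518])}
```

View pics/w1.png

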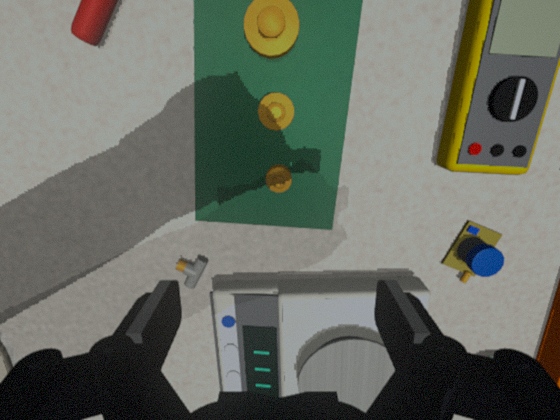

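Wrist view: the weights are at (271,22), (277,111) and (278,178), with the balance at the bottom. I'll measure them and refine.

```bash
cat >> h.py <<'E'
def brass(im,lo=0.012):
    H,S,V=cv2.split(cv2.cvtColor(im,cv2.COLOR_RGB2HSV))
    return ((H>10)&(H<32)&(S>140)&(V>35)).astype(np.uint8)
def weights(n="wrist",im=None,m=None,roi=(0,0,560,420),z=None,amin=150):
    m=m or bot.camera_model(n); im=bot.camera(n) if im is None else im
    f=210/np.tan(np.radians(m["vertical_fov"]/2)); c0=-np.array(m["R"]).T@np.array(m["t"]); out=[]
    for c in blobs(brass(im),roi,amin):
        (u,v),r=cv2.minEnclosingCircle(c); X=ray(n,(u,v),z or .019,m); d=2*r/f*(np.linalg.norm(X-c0))
        out.append((round(u),round(v),np.round(X,4).tolist(),round(d*1000,1)))
    return out
E
python3 - <<'E'
from h import *
im=cv2.imread("pics/w1.png")[:,:,::-1].copy(); m=bot.camera_model("wrist")
for w in weights("wrist",im,m,(180,0,350,215)): print(w)
t=weights("top",roi=(125,225,222,285),amin=10)
for w in t: print("top",w)
E
```

```text
(271, 26, [0.4738, 0.4033, 0.019], np.float64(65.4))
(275, 111, [0.4778, 0.3284, 0.019], np.float64(38.9))
(278, 178, [0.481, 0.2601, 0.019], np.float64(29.2))
```

```bash
python3 -m crank '[[[-0.05,0.03,-1,0,0,0],[0,0,-1,0,0,0],[0,0,-1,0,0,0],[0,0,-1,0,0,0],[0,0,-1,0,0,0],[0,0,-1,0,0,0],[0,0,-1,0,0,0],[0,0,-1,0,0,0],[0,0,-1,0,0,0],[0,0,-1,0,0,0],[0,0,-0.65,0,0,0],[0,0,-0.65,0,0,0],[0,0,0,0,0,0],[0,0,0,0,0,0]]]' 0.7
python3 -m crank '[[[0,0,0,0,0,0],[0,0,0,0,0,0],[0,0,0,0,0,0],[0,0,0,0,0,0],[0,0,0,0,0,0],[0,0,0,0,0,0],[0,0,0,0,0,0],[0,0,0,0,0,0],[0,0,0,0,0,0],[0,0,0,0,0,0]]]' 0 25
python3 -m crank '[[[0,0,0.5,0,0,0],[0,0,1,0,0,0],[0,0,1,0,0,0],[0,0,1,0,0,0],[0,0,1,0,0,0],[0,0,1,0,0,0],[0,0,1,0,0,0],[0,0,0,0,0,0],[0,0,0,0,0,0]]]'
```

```text
time: 2.62
ee_pos: [0.4802, 0.2597, 0.0241]
tcp_rot: [-179.9, 0.0, 90.0]
wrist_force: [0.6, 0.6, 0.3]
opening: 0.0597
grasp_force: 0.0
time: 3.45
ee_pos: [0.4816, 0.2597, 0.0256]
tcp_rot: [179.9, -0.1, 90.0]
wrist_force: [-1.8, 1.0, 6.0]
opening: 0.0269
grasp_force: 24.4
time: 4.2
ee_pos: [0.4816, 0.2595, 0.1556]
tcp_rot: [179.9, -0.1, 89.9]
wrist_force: [0.2, -0.6, -1.9]
opening: 0.0267
grasp_force: 24.9
```

```bash
python3 -m crank '[[[0.4,-0.8,0.25,0,0,0],[0.4,-0.8,0.25,0,0,0],[0.4,-0.8,0.25,0,0,0],[0.4,-0.8,0.25,0,0,0],[0.4,-0.8,0.25,0,0,0],[0.4,-0.8,0.25,0,0,0],[0.4,-0.8,0.25,0,0,0],[0.4,-0.8,0.25,0,0,0],[0.4,-0.8,0.25,0,0,0],[0.4,-0.8,0.25,0,0,0],[0,0,0,0,0,0],[0,0,0,0,0,0],[0,0,0,0,0,0]]]'
python3 - <<'E'
from h import *
m=bot.camera_model("wrist");im=bot.camera("wrist");cv2.imwrite("pics/w2.png",im[:,:,::-1])
np.savez("m2.npz",**m)
E
```

```text
time: 5.28
ee_pos: [0.5606, 0.0995, 0.2032]
tcp_rot: [-179.9, 0.0, 89.9]
wrist_force: [0.3, -0.5, -0.3]
opening: 0.0268
grasp_force: 24.9
```

View pics/w2.png

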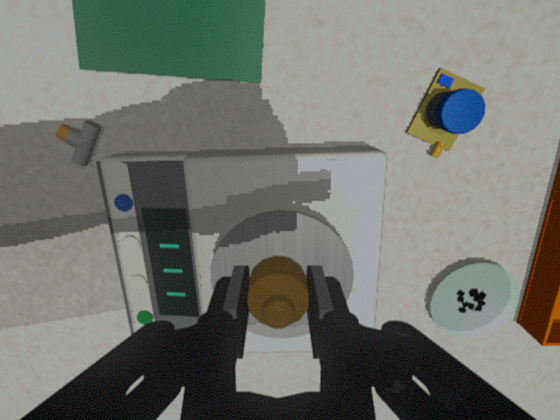

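Wrist view: pan's left edge at (211,272), right edge (353,272), top (282,209). The weight is held upright at (278,290).

```bash
python3 - <<'E'
from h import *
m=dict(np.load("m2.npz"));np.set_printoptions(precision=4,suppress=True)
for p in [(211,272),(353,272),(282,209),(282,337)]: print(ray("wrist",p,.075,m))
# pan centre: nearest/top edge + 60mm
print("balance back corner",ray("wrist",(385,152),.05,m), "step",ray("wrist",(187,160),.05,m),"backlow",ray("wrist",(376,350),.05,m))
# held weight check
im=cv2.imread("pics/w2.png")[:,:,::-1]
for c in blobs(brass(im),(235,240,320,340),100): print(cv2.boundingRect(c))
print(proj("wrist",np.array([.5606,.0995,.2032]),m))
E
```

```text
[0.504  0.0449 0.075 ]
[0.6216 0.045  0.075 ]
[0.5626 0.1    0.075 ]
[ 0.5631 -0.0202  0.075 ]
balance back corner [0.6457 0.1401 0.05  ] step [0.4854 0.1336 0.05  ] backlow [ 0.6569 -0.056   0.05  ]
(247, 257, 62, 71)
[280.583  306.0506]
```

```bash
python3 -m crank '[[[0.03,-0.75,0,0,0,0],[0.03,-0.75,0,0,0,0],[0.03,-0.75,0,0,0,0],[0.02,-0.77,0,0,0,0],[0,0,-0.8,0,0,0],[0,0,-0.8,0,0,0],[0,0,-0.8,0,0,0],[0,0,-0.8,0,0,0],[0,0,-0.8,0,0,0],[0,0,-0.3,0,0,0],[0,0,-0.3,0,0,0],[0,0,-0.3,0,0,0],[0,0,-0.2,0,0,0],[0,0,-0.1,0,0,0],[0,0,-0.05,0,0,0],[0,0,0,0,0,0],[0,0,0,0,0,0]]]'
```

```text
time: 6.75
ee_pos: [0.5635, 0.0388, 0.0998]
tcp_rot: [180.0, -0.0, 89.9]
wrist_force: [0.0, -0.2, -0.2]
opening: 0.0268
grasp_force: 24.9
```

```bash
python3 -m crank '[[[0,0,-0.06,0,0,0],[0,0,-0.06,0,0,0],[0,0,0,0,0,0]]]'
python3 -m crank '[[[0,0,0,0,0,0],[0,0,0,0,0,0],[0,0,0,0,0,0],[0,0,0,0,0,0],[0,0,0,0,0,0],[0,0,0,0,0,0],[0,0,0,0,0,0],[0,0,0,0,0,0],[0,0,0,0,0,0],[0,0,0,0,0,0]]]' 0.55
python3 - <<'E'
from h import *
m=bot.camera_model("wrist")
print(weights("wrist",m=m,z=.094),proj("wrist",np.array([.5628,.039,.092]),m))
E
```

```text
time: 7.0
ee_pos: [0.5634, 0.0388, 0.0969]
tcp_rot: [180.0, -0.0, 89.9]
wrist_force: [1.3, 0.2, 0.3]
opening: 0.0267
grasp_force: 25.0
time: 7.83
ee_pos: [0.5633, 0.0389, 0.0969]
tcp_rot: [-180.0, 0.0, 89.9]
wrist_force: [0.0, 0.4, -0.1]
opening: 0.0471
grasp_force: 0.0
[(278, 291, [0.5622, 0.0443, 0.094], np.float64(30.6)), (516, 42, [0.6416, 0.1399, 0.094], np.float64(38.7))] [279.34890479 299.26979343]
```

```bash
python3 -m crank '[[[0,0,0,0,0,0],[0,0,0,0,0,0],[0,0,0,0,0,0],[0,0,0,0,0,0],[0,0,0,0,0,0],[0,0,0,0,0,0]]]'
python3 -m crank '[[[0,0,0,0,0,0],[0,0,0,0,0,0],[0,0,0,0,0,0],[0,0,0,0,0,0],[0,0,0,0,0,0],[0,0,0,0,0,0],[0,0,0,0,0,0],[0,0,0,0,0,0]]]' 0 25
python3 -m crank '[[[0,0,0.5,0,0,0],[0,0,1,0,0,0],[0,0,1,0,0,0],[0,0,1,0,0,0],[-0.35,1,0,0,0,0],[-0.35,1,0,0,0,0],[-0.35,1,0,0,0,0],[-0.35,1,0,0,0,0],[-0.35,1,0,0,0,0],[-0.35,1,0,0,0,0],[-0.35,1,0,0,0,0],[-0.35,1,0,0,0,0],[-0.35,1,0,0,0,0],[-0.35,1,0,0,0,0],[-0.35,1,0,0,0,0],[-0.2,0,0,0,0,0],[0,0,0,0,0,0],[0,0,0,0,0,0]]]'
```

```text
time: 8.38
ee_pos: [0.5633, 0.0388, 0.0969]
tcp_rot: [180.0, -0.0, 89.9]
wrist_force: [0.5, -0.0, -0.2]
opening: 0.0469
grasp_force: 0.0
time: 9.05
ee_pos: [0.5633, 0.0388, 0.0969]
tcp_rot: [180.0, 0.0, 89.9]
wrist_force: [0.5, -0.5, -0.4]
opening: 0.0263
grasp_force: 25.6
time: 10.55
ee_pos: [0.4823, 0.2586, 0.1673]
tcp_rot: [180.0, 0.0, 90.0]
wrist_force: [-0.7, -0.1, -1.0]
opening: 0.0267
grasp_force: 25.6
```

```bash
python3 - <<'E'
from h import *
m=bot.camera_model("wrist");im=bot.camera("wrist")
print(weights("wrist",im,m))
E
```

```text
[(534, 98, [0.6744, 0.3411, 0.019], np.float64(196.6)), (278, 291, [0.4814, 0.173, 0.019], np.float64(66.8)), (268, 9, [0.4744, 0.3997, 0.019], np.float64(61.6)), (273, 116, [0.4779, 0.3279, 0.019], np.float64(38.9)), (518, 287, [0.6996, 0.178, 0.019], np.float64(91.2))]
```

```bash
python3 -m crank '[[[0,0,-1,0,0,0],[0,0,-1,0,0,0],[0,0,-1,0,0,0],[0,0,-1,0,0,0],[0,0,-1,0,0,0],[0,0,-1,0,0,0],[0,0,-0.3,0,0,0],[0,0,-0.3,0,0,0],[0,0,-0.3,0,0,0],[0,0,-0.1,0,0,0],[0,0,-0.05,0,0,0],[0,0,0,0,0,0],[0,0,0,0,0,0]]]'
python3 -m crank '[[[0,0,0,0,0,0],[0,0,0,0,0,0],[0,0,0,0,0,0],[0,0,0,0,0,0],[0,0,0,0,0,0],[0,0,0,0,0,0],[0,0,1,0,0,0],[0,0,1,0,0,0],[0,0,1,0,0,0],[0,0,1,0,0,0],[0,0,0,0,0,0],[0,0,0,0,0,0]]]' 0.7
python3 - <<'E'
from h import *
m=bot.camera_model("wrist")
print(weights("wrist",None,m))
E
```

```text
time: 11.68
ee_pos: [0.4827, 0.259, 0.0266]
tcp_rot: [179.9, -0.0, 89.9]
wrist_force: [0.4, -0.5, -1.2]
opening: 0.0269
grasp_force: 25.6
time: 12.68
ee_pos: [0.4829, 0.2592, 0.1069]
tcp_rot: [179.9, -0.1, 89.9]
wrist_force: [0.1, 0.8, -0.4]
opening: 0.0598
grasp_force: 0.0
[(271, 122, [0.4781, 0.3281, 0.019], np.float64(38.7)), (558, 148, [0.654, 0.3129, 0.019], np.float64(113.4)), (264, 0, [0.4742, 0.3918, 0.019], np.float64(52.7)), (276, 227, [0.481, 0.2606, 0.019], np.float64(30.1)), (555, 332, [0.6884, 0.177, 0.019], np.float64(82.9))]
```

```bash
python3 -m crank '[[[-0.06,0.85,0,0,0,0],[-0.06,0.85,0,0,0,0],[-0.06,0.86,0,0,0,0],[-0.06,0.85,0,0,0,0],[0,0,-1,0,0,0],[0,0,-1,0,0,0],[0,0,-1,0,0,0],[0,0,-0.6,0,0,0],[0,0,-0.35,0,0,0],[0,0,0,0,0,0],[0,0,0,0,0,0]]]' 0.7
python3 -m crank '[[[0,0,0,0,0,0],[0,0,0,0,0,0],[0,0,0,0,0,0],[0,0,0,0,0,0],[0,0,0,0,0,0],[0,0,0,0,0,0],[0,0,0,0,0,0],[0,0,0,0,0,0],[0,0,0,0,0,0]]]' 0 30
python3 -m crank '[[[0,0,0.5,0,0,0],[0,0,1,0,0,0],[0,0,1,0,0,0],[0,0,1,0,0,0],[0,0,1,0,0,0],[0,0,1,0,0,0],[0,0,0,0,0,0],[0,0,0,0,0,0]]]'
```

```text
time: 13.65
ee_pos: [0.4775, 0.3269, 0.027]
tcp_rot: [-180.0, 0.0, 89.9]
wrist_force: [0.0, -0.5, 0.7]
opening: 0.0596
grasp_force: 0.0
time: 14.4
ee_pos: [0.4783, 0.3275, 0.0284]
tcp_rot: [179.9, -0.1, 89.9]
wrist_force: [-0.3, -0.9, 6.8]
opening: 0.0346
grasp_force: 29.8
time: 15.07
ee_pos: [0.4779, 0.3273, 0.138]
tcp_rot: [179.9, -0.1, 89.9]
wrist_force: [1.2, 0.2, -2.0]
opening: 0.0351
grasp_force: 30.5
```

```bash
python3 -m crank '[[[0.28,-0.96,0.1,0,0,0],[0.28,-0.96,0.1,0,0,0],[0.28,-0.96,0.1,0,0,0],[0.28,-0.96,0.1,0,0,0],[0.28,-0.96,0,0,0,0],[0.28,-0.96,0,0,0,0],[0.28,-0.96,0,0,0,0],[0.28,-0.96,0,0,0,0],[0.28,-0.96,0,0,0,0],[0.28,-0.96,0,0,0,0],[0.28,-0.96,0,0,0,0],[0.28,-0.96,0,0,0,0],[0.28,-0.96,0,0,0,0],[0.28,-0.96,0,0,0,0],[0.28,-0.96,0,0,0,0],[0,0,-0.8,0,0,0],[0,0,-0.8,0,0,0],[0,0,0,0,0,0],[0,0,0,0,0,0]]]'
```

```text
time: 16.65
ee_pos: [0.5603, 0.0389, 0.1111]
tcp_rot: [-179.8, 0.0, 89.9]
wrist_force: [0.8, 0.6, -2.2]
opening: 0.0346
grasp_force: 30.4
```

```bash
python3 -m crank '[[[0.12,0,-0.2,0,0,0],[0,0,-0.15,0,0,0],[0,0,-0.1,0,0,0],[0,0,-0.08,0,0,0],[0,0,-0.08,0,0,0],[0,0,0,0,0,0],[0,0,0,0,0,0]]]'
python3 -m crank '[[[0,0,0,0,0,0],[0,0,0,0,0,0],[0,0,0,0,0,0],[0,0,0,0,0,0],[0,0,0,0,0,0],[0,0,0,0,0,0],[0,0,0,0,0,0],[0,0,0,0,0,0],[0,0,0,0,0,0],[0,0,0,0,0,0],[0,0,0,0,0,0],[0,0,0,0,0,0],[0,0,0,0,0,0],[0,0,0,0,0,0]]]' 0.62
python3 - <<'E'
from h import *
m=bot.camera_model("wrist")
print(weights("wrist",None,m,z=.09)[:3])
E
```

```text
time: 17.23
ee_pos: [0.5639, 0.0391, 0.1008]
tcp_rot: [180.0, -0.0, 89.9]
wrist_force: [0.1, 0.7, -1.8]
opening: 0.0349
grasp_force: 30.5
time: 18.4
ee_pos: [0.5639, 0.0391, 0.1007]
tcp_rot: [-180.0, -0.0, 89.9]
wrist_force: [0.8, 0.1, -0.5]
opening: 0.0528
grasp_force: 0.0
[(277, 283, [0.5623, 0.0437, 0.09], np.float64(40.0)), (515, 41, [0.6466, 0.1413, 0.09], np.float64(41.5))]
```

```bash
python3 -m crank '[[[0,0,-0.17,0,0,0],[0,0,0,0,0,0],[0,0,0,0,0,0],[0,0,0,0,0,0],[0,0,0,0,0,0],[0,0,0,0,0,0],[0,0,0,0,0,0],[0,0,0,0,0,0],[0,0,0,0,0,0]]]' 0 30
python3 -m crank '[[[0,0,0.5,0,0,0],[0,0,1,0,0,0],[0,0,1,0,0,0],[-0.286,0.96,0,0,0,0],[-0.286,0.96,0,0,0,0],[-0.286,0.96,0,0,0,0],[-0.286,0.96,0,0,0,0],[-0.286,0.96,0,0,0,0],[-0.286,0.96,0,0,0,0],[-0.286,0.96,0,0,0,0],[-0.286,0.96,0,0,0,0],[-0.286,0.96,0,0,0,0],[-0.286,0.96,0,0,0,0],[-0.286,0.96,0,0,0,0],[-0.286,0.96,0,0,0,0],[-0.286,0.96,0,0,0,0],[-0.286,0.96,0,0,0,0],[-0.286,0.96,0,0,0,0],[0,0,0,0,0,0],[0,0,0,0,0,0]]]'
```

```text
time: 19.2
ee_pos: [0.5638, 0.0391, 0.0973]
tcp_rot: [-180.0, -0.0, 89.9]
wrist_force: [-0.6, -1.0, 0.5]
opening: 0.0351
grasp_force: 30.1
time: 20.87
ee_pos: [0.4778, 0.3277, 0.1476]
tcp_rot: [180.0, 0.0, 90.0]
wrist_force: [-0.6, -0.5, -2.9]
opening: 0.0346
grasp_force: 30.3
```

```bash
python3 - <<'E'
from h import *
m=bot.camera_model("wrist")
print([w for w in weights("wrist",None,m) if w[2][0]<.55])
E
```

```text
[(277, 287, [0.4762, 0.2584, 0.019], np.float64(77.7)), (275, 109, [0.4746, 0.4026, 0.019], np.float64(56.6))]
```

```bash
python3 -m crank '[[[0,0,-1,0,0,0],[0,0,-1,0,0,0],[0,0,-1,0,0,0],[0,0,-1,0,0,0],[0,0,-1,0,0,0],[0,0,-0.4,0,0,0],[0,0,-0.2,0,0,0],[0,0,-0.2,0,0,0],[0,0,-0.1,0,0,0],[0,0,0,0,0,0],[0,0,0,0,0,0]]]'
python3 -m crank '[[[0,0,0,0,0,0],[0,0,0,0,0,0],[0,0,0,0,0,0],[0,0,0,0,0,0],[0,0,0,0,0,0],[0,0,0,0,0,0],[0,0,1,0,0,0],[0,0,1,0,0,0],[0,0,1,0,0,0],[0,0,1,0,0,0],[0,0,0,0,0,0],[0,0,0,0,0,0]]]' 0.85
python3 - <<'E'
from h import *
m=bot.camera_model("wrist")
print([w for w in weights("wrist",None,m) if w[2][0]<.55])
E
```

```text
time: 21.83
ee_pos: [0.4785, 0.3272, 0.0302]
tcp_rot: [179.9, -0.0, 89.9]
wrist_force: [0.1, -0.3, -1.8]
opening: 0.0348
grasp_force: 30.3
time: 22.83
ee_pos: [0.4786, 0.3274, 0.1104]
tcp_rot: [179.9, -0.1, 89.9]
wrist_force: [0.2, -0.2, -0.2]
opening: 0.0726
grasp_force: 0.0
[(273, 111, [0.4746, 0.4027, 0.019], np.float64(56.6)), (277, 224, [0.4775, 0.3299, 0.019], np.float64(39.1)), (283, 309, [0.4816, 0.2627, 0.019], np.float64(33.9))]
```

```bash
python3 -m crank '[[[-0.05,0.93,0,0,0,0],[-0.05,0.93,0,0,0,0],[-0.05,0.93,0,0,0,0],[-0.05,0.93,0,0,0,0],[0,0,-1,0,0,0],[0,0,-1,0,0,0],[0,0,-1,0,0,0],[0,0,-0.6,0,0,0],[0,0,-0.35,0,0,0],[0,0,0,0,0,0],[0,0,0,0,0,0]]]' 0.85
python3 -m crank '[[[0,0,0,0,0,0],[0,0,0,0,0,0],[0,0,0,0,0,0],[0,0,0,0,0,0],[0,0,0,0,0,0],[0,0,0,0,0,0],[0,0,0,0,0,0],[0,0,0,0,0,0],[0,0,0,0,0,0]]]' 0 45
python3 -m crank '[[[0,0,0.5,0,0,0],[0,0,1,0,0,0],[0,0,1,0,0,0],[0,0,1,0,0,0],[0,0,1,0,0,0],[0,0,1,0,0,0],[0,0,0,0,0,0],[0,0,0,0,0,0]]]'
```

```text
time: 23.8
ee_pos: [0.4741, 0.4014, 0.0304]
tcp_rot: [-180.0, 0.0, 89.9]
wrist_force: [1.4, 0.5, 0.7]
opening: 0.0726
grasp_force: 0.0
time: 24.55
ee_pos: [0.4751, 0.402, 0.0321]
tcp_rot: [179.9, -0.1, 89.9]
wrist_force: [1.1, -0.4, 6.3]
opening: 0.0482
grasp_force: 46.9
time: 25.22
ee_pos: [0.4743, 0.4017, 0.1409]
tcp_rot: [179.9, -0.1, 89.9]
wrist_force: [-0.7, -0.3, -6.3]
opening: 0.048
grasp_force: 48.2
```

```bash
python3 -m crank '[[[0.235,-0.955,0.1,0,0,0],[0.235,-0.955,0.1,0,0,0],[0.235,-0.955,0.1,0,0,0],[0.235,-0.955,0,0,0,0],[0.235,-0.955,0,0,0,0],[0.235,-0.955,0,0,0,0],[0.235,-0.955,0,0,0,0],[0.235,-0.955,0,0,0,0],[0.235,-0.955,0,0,0,0],[0.235,-0.955,0,0,0,0],[0.235,-0.955,0,0,0,0],[0.235,-0.955,0,0,0,0],[0.235,-0.955,0,0,0,0],[0.235,-0.955,0,0,0,0],[0.235,-0.955,0,0,0,0],[0.235,-0.955,0,0,0,0],[0.235,-0.955,0,0,0,0],[0.235,-0.955,0,0,0,0],[0.235,-0.955,0,0,0,0],[0,0,0,0,0,0]]]'
python3 -m crank '[[[0,0,-0.8,0,0,0],[0,0,-0.6,0,0,0],[0,0,-0.25,0,0,0],[0,0,-0.15,0,0,0],[0,0,-0.15,0,0,0],[0,0,-0.15,0,0,0],[0,0,-0.1,0,0,0],[0,0,-0.1,0,0,0],[0,0,0,0,0,0],[0,0,0,0,0,0]]]'
```

```text
time: 26.88
ee_pos: [0.5631, 0.0357, 0.144]
tcp_rot: [-179.8, 0.1, 89.8]
wrist_force: [0.4, -0.2, -5.1]
opening: 0.0482
grasp_force: 48.0
time: 27.72
ee_pos: [0.5636, 0.0387, 0.1007]
tcp_rot: [180.0, -0.0, 90.0]
wrist_force: [-0.2, 1.6, -2.7]
opening: 0.0485
grasp_force: 48.2
```

```bash
python3 -m crank '[[[0,0,-0.1,0,0,0],[0,0,-0.1,0,0,0],[0,0,-0.05,0,0,0],[0,0,0,0,0,0]]]'
python3 -m crank '[[[0,0,0,0,0,0],[0,0,0,0,0,0],[0,0,0,0,0,0],[0,0,0,0,0,0],[0,0,0,0,0,0],[0,0,0,0,0,0],[0,0,0,0,0,0],[0,0,0,0,0,0],[0,0,0,0,0,0],[0,0,0,0,0,0],[0,0,0,0,0,0],[0,0,0,0,0,0],[0,0,0,0,0,0],[0,0,0,0,0,0]]]' 0.82
python3 - <<'E'
from h import *
m=bot.camera_model("wrist")
print([w for w in weights("wrist",None,m,z=.09)])
E
python3 -m crank '[[[0,0,-0.05,0,0,0],[0,0,0,0,0,0],[0,0,0,0,0,0],[0,0,0,0,0,0],[0,0,0,0,0,0],[0,0,0,0,0,0],[0,0,0,0,0,0],[0,0,0,0,0,0],[0,0,0,0,0,0]]]' 0 45
python3 -m crank '[[[0,0,0.5,0,0,0],[0,0,1,0,0,0],[0,0,1,0,0,0],[0,0,0.4,0,0,0],[-0.28,0.96,0,0,0,0],[-0.28,0.96,0,0,0,0],[-0.28,0.96,0,0,0,0],[-0.28,0.96,0,0,0,0],[-0.28,0.96,0,0,0,0],[-0.28,0.96,0,0,0,0],[-0.28,0.96,0,0,0,0],[-0.28,0.96,0,0,0,0],[-0.28,0.96,0,0,0,0],[-0.28,0.96,0,0,0,0],[-0.28,0.96,0,0,0,0],[-0.28,0.96,0,0,0,0],[-0.28,0.96,0,0,0,0],[-0.28,0.96,0,0,0,0]]]'
```

```text
time: 28.05
ee_pos: [0.5637, 0.0386, 0.0954]
tcp_rot: [180.0, -0.0, 89.9]
wrist_force: [-0.9, 1.7, -0.2]
opening: 0.0488
grasp_force: 48.5
time: 29.22
ee_pos: [0.5634, 0.0385, 0.0953]
tcp_rot: [-180.0, 0.0, 89.9]
wrist_force: [-0.1, -0.0, 0.6]
opening: 0.0699
grasp_force: 0.0
[(278, 288, [0.5623, 0.0443, 0.09], np.float64(54.7)), (517, 41, [0.6435, 0.14, 0.09], np.float64(39.4))]
time: 30.02
ee_pos: [0.5634, 0.0385, 0.0943]
tcp_rot: [-180.0, -0.0, 89.9]
wrist_force: [0.4, 0.4, -0.4]
opening: 0.0486
grasp_force: 46.5
time: 31.52
ee_pos: [0.4843, 0.3081, 0.1517]
tcp_rot: [-179.9, 0.0, 89.9]
wrist_force: [-0.1, -0.1, -4.2]
opening: 0.0482
grasp_force: 48.0
```

```bash
python3 -m crank '[[[-0.13,0.95,0,0,0,0],[-0.13,0.95,0,0,0,0],[-0.13,0.95,0,0,0,0],[-0.13,0.95,0,0,0,0],[0,0,0,0,0,0],[0,0,0,0,0,0]]]'
python3 - <<'E'
from h import *
m=bot.camera_model("wrist");im=bot.camera("wrist");cv2.imwrite("pics/w3.png",im[:,:,::-1])
print([w for w in weights("wrist",im,m) if w[2][0]<.55])
E
```

```text
time: 32.02
ee_pos: [0.474, 0.3839, 0.1514]
tcp_rot: [-179.9, 0.1, 90.0]
wrist_force: [-0.7, 0.1, -5.5]
opening: 0.0482
grasp_force: 47.9
[(280, 290, [0.4749, 0.3091, 0.019], np.float64(113.6))]
```

```bash
python3 -m crank '[[[0,0.9,0,0,0,0],[0,0,-1,0,0,0],[0,0,-1,0,0,0],[0,0,-1,0,0,0],[0,0,-1,0,0,0],[0,0,-1,0,0,0],[0,0,-0.4,0,0,0],[0,0,-0.25,0,0,0],[0,0,-0.2,0,0,0],[0,0,-0.08,0,0,0],[0,0,0,0,0,0],[0,0,0,0,0,0]]]'
python3 -m crank '[[[0,0,0,0,0,0],[0,0,0,0,0,0],[0,0,0,0,0,0],[0,0,0,0,0,0],[0,0,0,0,0,0],[0,0,0,0,0,0],[0,0,1,0,0,0],[0,0,1,0,0,0],[0,0,1,0,0,0],[0,0,1,0,0,0],[0,0,1,0,0,0],[0,0,1,0,0,0],[0,0,1,0,0,0],[0,0,1,0,0,0],[0,0,0,0,0,0],[0,0,0,0,0,0]]]' 0.85
python3 - <<'E'
from h import *
m=bot.camera_model("wrist");im=bot.camera("wrist");cv2.imwrite("pics/w3.png",im[:,:,::-1])
print([w for w in weights("wrist",im,m) if w[2][0]<.55])
E
```

```text
time: 33.07
ee_pos: [0.475, 0.4016, 0.0347]
tcp_rot: [179.9, -0.1, 89.9]
wrist_force: [0.2, 0.4, -5.0]
opening: 0.0484
grasp_force: 47.9
time: 34.4
ee_pos: [0.475, 0.4017, 0.1948]
tcp_rot: [179.9, -0.1, 89.9]
wrist_force: [-0.2, 0.2, -1.3]
opening: 0.0724
grasp_force: 0.0
[(277, 193, [0.474, 0.402, 0.019], np.float64(54.1)), (281, 264, [0.4775, 0.3306, 0.019], np.float64(40.8)), (284, 322, [0.4808, 0.2622, 0.019], np.float64(34.5))]
```

```bash
python3 -m crank '[[[0.1,-1,0.2,0,0,0],[0.1,-1,0.2,0,0,0],[0.1,-1,0.2,0,0,0],[0.1,-1,0.2,0,0,0],[0.1,-1,0.2,0,0,0],[0.1,-1,0.2,0,0,0],[0.1,-1,0.2,0,0,0],[0.1,-1,0.2,0,0,0],[0.1,-1,0.2,0,0,0],[0.1,-1,0.2,0,0,0],[0.1,-1,0.2,0,0,0],[0.1,-1,0.2,0,0,0],[0.1,-1,0.2,0,0,0],[0.1,-1,0.2,0,0,0],[0.1,-1,0.2,0,0,0],[0.1,-1,0.2,0,0,0],[0.1,-1,0.2,0,0,0],[0.1,-1,0.2,0,0,0],[0.1,-1,0.2,0,0,0],[0.1,-1,0.2,0,0,0]]]' 0.4
python3 -m crank '[[[0.1,-1,0,0,0,0],[0.1,-1,0,0,0,0],[0.1,-1,0,0,0,0],[0.1,-1,0,0,0,0],[0.1,-1,0,0,0,0],[0.1,-1,0,0,0,0],[0.1,-1,0,0,0,0],[0.1,-1,0,0,0,0],[0.1,-1,0,0,0,0],[0.1,-1,0,0,0,0],[0.1,-1,0,0,0,0],[0.1,-1,0,0,0,0],[0,0,0,0,0,0],[0,0,0,0,0,0],[0,0,0,0,0,0]]]'
python3 - <<'E'
from h import *
m=bot.camera_model("wrist");im=bot.camera("wrist");cv2.imwrite("pics/w4.png",im[:,:,::-1]);np.savez("m4.npz",**m)
E
```

```text
time: 36.12
ee_pos: [0.5143, 0.0004, 0.2724]
tcp_rot: [-179.9, -0.0, 89.9]
wrist_force: [-0.5, 0.2, 0.5]
opening: 0.0346
grasp_force: 0.0
time: 37.37
ee_pos: [0.5384, -0.2382, 0.2727]
tcp_rot: [-179.9, -0.1, 89.9]
wrist_force: [-1.0, -0.0, -0.7]
opening: 0.0341
grasp_force: 0.0
```

View pics/w4.png

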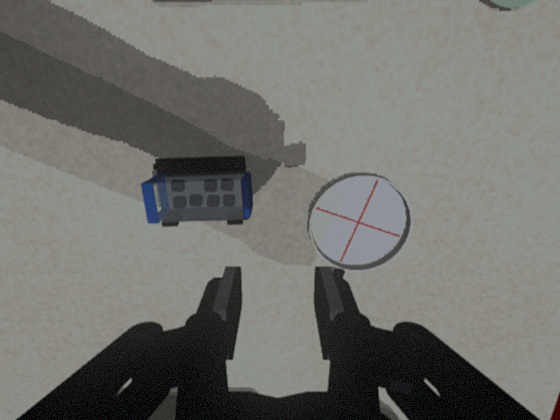

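Wrist view: dish cross at (362,222), shaker at (200,197) with 7 chunks. Its left blue end seems to have an opening, so I'll zoom in and measure.

```bash
python3 - <<'E'
from h import *
np.set_printoptions(precision=4,suppress=True)
m=dict(np.load("m4.npz")); im=cv2.imread("pics/w4.png")
H,S,V=cv2.split(cv2.cvtColor(im,cv2.COLOR_BGR2HSV))
red=(((H<8)|(H>172))&(S>90)).astype(np.uint8)
red[:,:300]=0;red[:160]=0;red[280:]=0
pts=np.argwhere(red)[:,::-1]; X=np.array([ray("wrist",p,.003,m)[:2] for p in pts])
(c,s,a)=cv2.minAreaRect(X.astype(np.float32)*1000);print("cross",c,s,a,len(X))
for p in [(317,208),(399,236),(377,181),(342,262),(360,220)]: print(ray("wrist",p,.003,m))
bl=((H>105)&(H<130)&(S>120)).astype(np.uint8)
for c in blobs(bl,(120,150,270,240),10): 
    r=cv2.minAreaRect(c);print("blue",r,[ray("wrist",p,.05,m)[:2] for p in cv2.boxPoints(r)])
cv2.imwrite("pics/c4.png",cv2.resize(im[140:240,130:290],None,fx=4.8,fy=4.8,interpolation=cv2.INTER_CUBIC))
E
```

```text
cross (635.7930908203125, -301.1865539550781) (77.14237213134766, 78.34779357910156) 25.455270767211914 190
[ 0.5845 -0.2832  0.003 ]
[ 0.688  -0.3199  0.003 ]
[ 0.654  -0.2497  0.003 ]
[ 0.6193 -0.356   0.003 ]
[ 0.6378 -0.2987  0.003 ]
blue ((149.62298583984375, 202.11216735839844), (41.590023040771484, 10.65744400024414), 81.02737426757812) [array([ 0.3948, -0.2398]), array([ 0.406, -0.238]), array([ 0.4076, -0.2836]), array([ 0.3959, -0.2855])]
blue ((246.401611328125, 196.9332733154297), (42.04759216308594, 8.323902130126953), 87.27368927001953) [array([ 0.4993, -0.2331]), array([ 0.5079, -0.2327]), array([ 0.5088, -0.2788]), array([ 0.4998, -0.2793])]
```

View pics/c4.png

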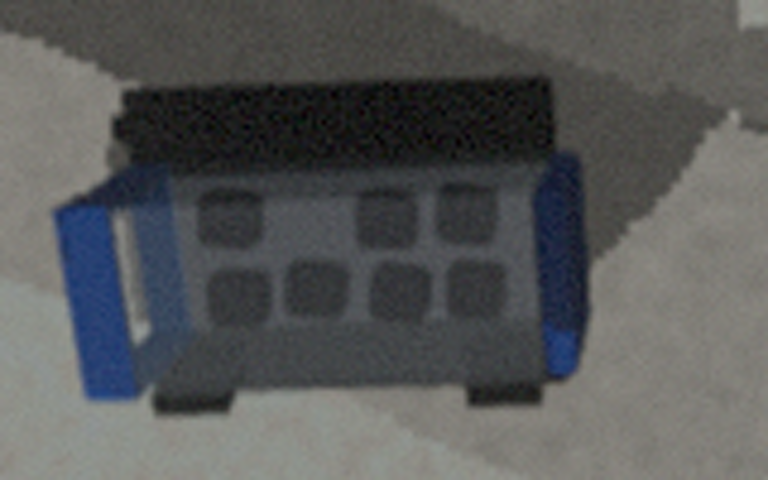

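Crop: the slot is at the left end, towards world −x, and the cap is on the right. There are 7 chunks in two rows. Now for the dish handle.

```bash
python3 -m crank '[[[0.445,-0.9,-0.7,0,0,-0.34],[0.445,-0.9,-0.7,0,0,-0.34],[0.445,-0.9,-0.7,0,0,-0.34],[0.445,-0.9,-0.7,0,0,-0.34],[0.445,-0.9,-0.7,0,0,-0.34],[0.445,-0.9,-0.7,0,0,-0.34],[0.445,-0.9,-0.7,0,0,-0.34],[0.445,-0.9,-0.7,0,0,-0.34],[0,0,-0.8,0,0,0],[0,0,-0.8,0,0,0],[0,0,-0.8,0,0,0],[0,0,0,0,0,0],[0,0,0,0,0,0],[0,0,0,0,0,0]]]' 0.4
python3 - <<'E'
from h import *
m=bot.camera_model("wrist");im=bot.camera("wrist");cv2.imwrite("pics/w5.png",im[:,:,::-1]);np.savez("m5.npz",**m)
print(bot.get_obs()["q"])
E
```

```text
time: 38.58
ee_pos: [0.6102, -0.3821, 0.115]
tcp_rot: [179.9, 0.0, 71.3]
wrist_force: [-0.3, -0.5, -0.1]
opening: 0.0344
grasp_force: 0.0
[-3.20674637e+01  2.83383597e+01  2.39155040e+01  8.54613368e+01
  5.43365065e-04  7.66554560e+01]
```

View pics/w5.png

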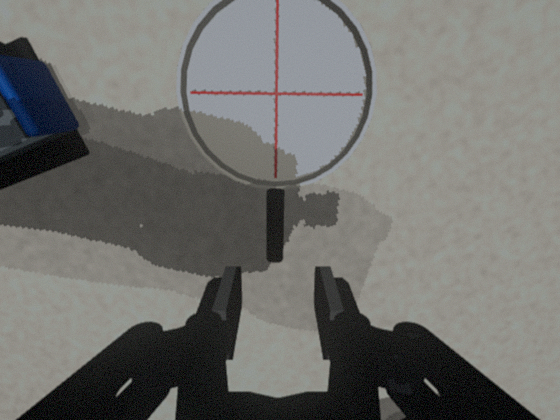

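The handle runs vertically at u≈275 from row 188 to 262, aligned with the finger midline. Checking the offset.

```bash
python3 - <<'E'
from h import *
np.set_printoptions(precision=4,suppress=True)
m=dict(np.load("m5.npz"))
print(proj("wrist",np.array([.6102,-.3821,.02]),m), ray("wrist",(275,188),.02,m),ray("wrist",(274.5,260),.02,m),"cross",ray("wrist",(277,93.5),.003,m))
d=ray("wrist",(277,10),.003,m)-ray("wrist",(275.5,175),.003,m);print(np.degrees(np.arctan2(d[1],d[0])))
E
```

```text
[279.1507 224.348 ] [ 0.6158 -0.3569  0.02  ] [ 0.5984 -0.4067  0.02  ] cross [ 0.6359 -0.3015  0.003 ]
70.72461701082311
```

```bash
python3 -m crank '[[[-0.15,0.05,-0.5,0,0,0],[0,0,-1,0,0,0],[0,0,-1,0,0,0],[0,0,-1,0,0,0],[0,0,-0.6,0,0,0],[0,0,-0.4,0,0,0],[0,0,0,0,0,0],[0,0,0,0,0,0]]]' 0.4
python3 -m crank '[[[0,0,0,0,0,0],[0,0,0,0,0,0],[0,0,0,0,0,0],[0,0,0,0,0,0],[0,0,0,0,0,0],[0,0,0,0,0,0],[0,0,0,0,0,0],[0,0,0,0,0,0],[0,0,0,0,0,0]]]' 0 80
python3 -m crank '[[[0,0,0.2,0,0,0],[0,0,0.5,0,0,0],[0,0,0.8,0,0,0],[0,0,1,0,0,0],[0,0,1,0,0,0],[0,0,1,0,0,0],[0,0,1,0,0,0],[0,0,0.5,0,0,0],[0,0,0,0,0,0],[0,0,0,0,0,0],[0,0,0,0,0,0]]]'
python3 - <<'E'
from h import *
print(bot.get_obs()["torque"])
m=bot.camera_model("wrist");im=bot.camera("wrist");cv2.imwrite("pics/w6.png",im[:,:,::-1]);np.savez("m6.npz",**m)
E
```

```text
time: 39.3
ee_pos: [0.6071, -0.3818, 0.0246]
tcp_rot: [180.0, 0.0, 71.2]
wrist_force: [-0.2, -0.1, 0.7]
opening: 0.0341
grasp_force: 0.0
time: 40.05
ee_pos: [0.6076, -0.3821, 0.0254]
tcp_rot: [179.8, 0.0, 71.2]
wrist_force: [0.3, -0.1, 6.6]
opening: 0.0098
grasp_force: 80.7
time: 40.97
ee_pos: [0.6064, -0.3814, 0.142]
tcp_rot: [-179.9, -0.0, 71.2]
wrist_force: [0.3, 0.1, -1.9]
opening: 0.0096
grasp_force: 79.7
[-0.14298284  0.09433555  0.03863647]
```

View pics/w6.png

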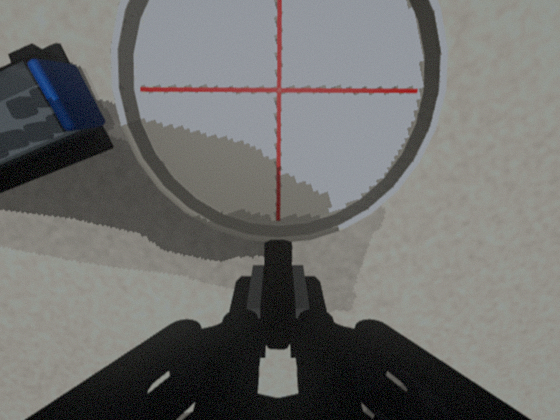

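The dish is lifted, with the cross centre at (279,90).

```bash
python3 - <<'E'
from h import *
np.set_printoptions(precision=4,suppress=True)
m=dict(np.load("m6.npz"))
c=ray("wrist",(279,90.5),.1196,m);t=np.array([.6064,-.3814,0]);print(c,np.linalg.norm((c-t)[:2]),(c-t)[:2], np.degrees(np.arctan2(*(c-t)[1::-1])), "shift to pan",np.array([.5628,.039])-c[:2])
E
```

```text
[ 0.633  -0.3003  0.1196] 0.08540685616165719 [0.0266 0.0811] 71.82912121572693 shift to pan [-0.0702  0.3393]
```

```bash
python3 -m crank '[[[-0.1,0.45,0,0,0,0],[-0.19,0.92,0,0,0,0],[-0.195,0.945,0,0,0,0],[-0.195,0.945,0,0,0,0],[-0.195,0.945,0,0,0,0],[-0.195,0.945,0,0,0,0],[-0.195,0.945,0,0,0,0],[-0.195,0.945,0,0,0,0],[-0.195,0.945,0,0,0,0],[-0.195,0.945,0,0,0,0],[-0.195,0.945,0,0,0,0],[-0.195,0.945,0,0,0,0],[-0.195,0.945,0,0,0,0],[-0.195,0.945,0,0,0,0],[-0.195,0.945,0,0,0,0],[-0.195,0.945,0,0,0,0],[-0.195,0.945,0,0,0,0],[-0.19,0.92,0,0,0,0],[-0.1,0.5,0,0,0,0],[0,0,0,0,0,0]]]'
python3 -m crank '[[[0,0,-0.5,0,0,0],[0,0,-0.5,0,0,0],[0,0,-0.5,0,0,0],[0,0,-0.25,0,0,0],[0,0,-0.15,0,0,0],[0,0,0,0,0,0],[0,0,0,0,0,0]]]'
python3 - <<'E'
from h import *
m=bot.camera_model("wrist");im=bot.camera("wrist");cv2.imwrite("pics/w7.png",im[:,:,::-1]);np.savez("m7.npz",**m)
E
```

```text
time: 42.68
ee_pos: [0.5358, -0.0405, 0.1432]
tcp_rot: [-179.9, -0.0, 71.4]
wrist_force: [0.5, -0.0, -1.3]
opening: 0.0095
grasp_force: 79.6
time: 43.27
ee_pos: [0.5367, -0.0426, 0.1056]
tcp_rot: [-180.0, 0.0, 71.2]
wrist_force: [-0.3, 0.3, -1.4]
opening: 0.0099
grasp_force: 79.6
```

View pics/w7.png

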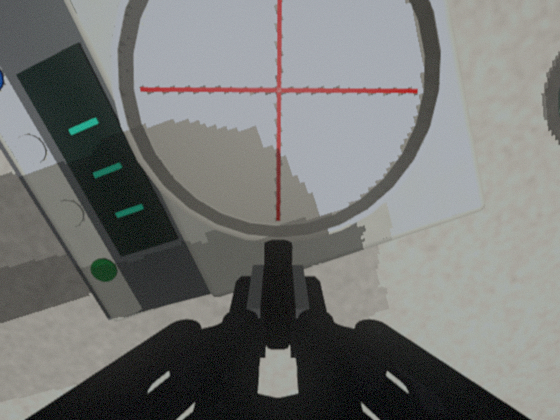

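The dish is held level over the balance, its centre computed at (0.563, 0.0385), which is the pan centre. Lowering it and letting go.

```bash
python3 -m crank '[[[0,0,-0.15,0,0,0],[0,0,-0.1,0,0,0],[0,0,-0.08,0,0,0],[0,0,-0.05,0,0,0],[0,0,0,0,0,0],[0,0,0,0,0,0]]]'
python3 -m crank '[[[0,0,0,0,0,0],[0,0,0,0,0,0],[0,0,0,0,0,0],[0,0,0,0,0,0],[0,0,0,0,0,0],[0,0,0,0,0,0],[0,0,0,0,0,0],[0,0,0,0,0,0],[0,0,0,0,0,0],[0,0,0,0,0,0],[0,0,0,0,0,0],[0,0,0,0,0,0]]]' 0.35
python3 -m crank '[[[0,0,0.5,0,0,0],[0,0,1,0,0,0],[0,0,1,0,0,0],[0,0,1,0,0,0],[0,0,1,0,0,0],[0,0,1,0,0,0],[0,0,0,0,0,0],[0,0,0,0,0,0]]]'
python3 - <<'E'
from h import *
m=bot.camera_model("wrist");im=bot.camera("wrist")
H,S,V=cv2.split(cv2.cvtColor(im,cv2.COLOR_RGB2HSV))
red=(((H<8)|(H>172))&(S>110)).astype(np.uint8)
for c in blobs(red,(100,0,460,330),30): 
    r=cv2.boundingRect(c); print(r, ray("wrist",(r[0]+r[2]/2,r[1]+r[3]/2),.0745,m),[ray("wrist",p,.0745,m)[:2] for p in [(r[0],r[1]+r[3]/2),(r[0]+r[2],r[1]+r[3]/2)]])
E
```

```text
time: 43.82
ee_pos: [0.5368, -0.0423, 0.0982]
tcp_rot: [180.0, -0.0, 71.2]
wrist_force: [-0.0, -1.1, 0.2]
opening: 0.0095
grasp_force: 79.8
time: 44.82
ee_pos: [0.5367, -0.0423, 0.0981]
tcp_rot: [180.0, -0.0, 71.2]
wrist_force: [0.6, -0.8, 0.9]
opening: 0.0297
grasp_force: 0.0
time: 45.48
ee_pos: [0.5373, -0.0424, 0.2098]
tcp_rot: [179.9, -0.0, 71.2]
wrist_force: [-0.1, -0.1, -0.3]
opening: 0.03
grasp_force: 0.0
(200, 4, 155, 144) [0.56733029 0.04925017 0.0745    ] [array([0.51569177, 0.06671648]), array([0.61904081, 0.03175951])]
```

```bash
python3 -m crank '[[[0,-1,0.3,0,0,0],[0,-1,0.3,0,0,0],[0,0,0,0,0,0],[0,0,0,0,0,0]]]'
python3 - <<'E'
from h import *
np.set_printoptions(precision=4,suppress=True)
for n in ["wrist","top"]:
    m=bot.camera_model(n);im=bot.camera(n)
    H,S,V=cv2.split(cv2.cvtColor(im,cv2.COLOR_RGB2HSV))
    red=(((H<8)|(H>172))&(S>(110 if n=="wrist" else 50))).astype(np.uint8)
    roi=(100,0,460,330) if n=="wrist" else (235,180,305,250)
    for c in blobs(red,roi,2): 
        c=c[:,0]; X=np.array([ray(n,p,.0745,m)[:2] for p in c.astype(float)]); d=np.array([.327,.945]);e=np.array([-.945,.327])
        P=X@d;Q=X@e; print(n,len(c),"ctr",d*(P.max()+P.min())/2+e*(Q.max()+Q.min())/2,np.ptp(P),np.ptp(Q))
cv2.imwrite("pics/t8.png",im[:,:,::-1])
E
```

```text
time: 45.87
ee_pos: [0.5364, -0.0829, 0.2193]
tcp_rot: [-179.9, 0.0, 71.1]
wrist_force: [-0.3, -0.4, -0.7]
opening: 0.0301
grasp_force: 0.0
wrist 534 ctr [0.5579 0.0231] 0.07567861002201898 0.10976724195188786
```

```bash
python3 - <<'E'
from h import *
np.set_printoptions(precision=4,suppress=True)
m=bot.camera_model("wrist");im=bot.camera("wrist");cv2.imwrite("pics/w8.png",im[:,:,::-1])
H,S,V=cv2.split(cv2.cvtColor(im,cv2.COLOR_RGB2HSV))
red=(((H<8)|(H>172))&(S>110)).astype(np.uint8)
for c in blobs(red,(100,0,460,330),30):
    c=c[:,0]; print(cv2.boundingRect(c))
    l=c[c[:,0].argmin()];r=c[c[:,0].argmax()];b=c[c[:,1].argmax()]; L,R,B=[ray("wrist",p.astype(float),.0745,m)[:2] for p in (l,r,b)]
    print(l,r,b,L,R,B,(L+R)/2,np.linalg.norm(R-L),np.linalg.norm(B-(L+R)/2))
E
```

```text
(183, 0, 157, 118)
[183  35] [339  37] [262 117] [0.5117 0.0569] [0.6153 0.0205] [ 0.5457 -0.0134] [0.5635 0.0387] 0.10986971534228261 0.055029552675633454
```

Dish centre is (0.5635, 0.0387), within 1 mm of the pan centre, with dish yaw 71°. Now to the shaker.

```bash
python3 -m crank '[[[-0.38,-0.8,0,0,0,-0.89],[-0.38,-0.8,0,0,0,-0.89],[-0.38,-0.8,0,0,0,-0.89],[-0.38,-0.8,0,0,0,-0.89],[-0.38,-0.8,0,0,0,-0.89],[-0.38,-0.8,0,0,0,-0.89],[-0.38,-0.8,0,0,0,-0.89],[-0.38,-0.8,0,0,0,-0.89],[-0.38,-0.8,0,0,0,-0.89],[-0.38,-0.8,0,0,0,-0.89],[-0.38,-0.8,0,0,0,-0.89],[0,0,0,0,0,0],[0,0,0,0,0,0],[0,0,0,0,0,0]]]' 1
python3 - <<'E'
from h import *
np.set_printoptions(precision=4,suppress=True)
m=bot.camera_model("wrist");im=bot.camera("wrist");cv2.imwrite("pics/w9.png",im[:,:,::-1]);np.savez("m9.npz",**m)
print(bot.get_obs()["q"])
H,S,V=cv2.split(cv2.cvtColor(im,cv2.COLOR_RGB2HSV))
bl=((H>105)&(H<130)&(S>120)).astype(np.uint8)
for c in blobs(bl,(0,0,560,420),20): 
    r=cv2.minAreaRect(c);print("blue",r,[ray("wrist",p,.05,m)[:2] for p in cv2.boxPoints(r)])
E
```

```text
time: 47.18
ee_pos: [0.4533, -0.2576, 0.2198]
tcp_rot: [-180.0, 0.0, 4.1]
wrist_force: [-0.4, -0.3, 0.1]
opening: 0.0852
grasp_force: 0.0
[-29.5979   0.5374   2.087   91.5696   0.0152 146.305 ]
blue ((282.0821228027344, 135.7082977294922), (50.06658172607422, 10.524860382080078), 1.6846843957901) [array([ 0.4985, -0.2367]), array([ 0.5072, -0.2365]), array([ 0.509 , -0.2784]), array([ 0.5003, -0.279 ])]
blue ((278.5, 246.5), (11.0, 45.0), 90.0) [array([ 0.4058, -0.2407]), array([ 0.4088, -0.2827]), array([ 0.3976, -0.2837]), array([ 0.3945, -0.2413])]
```

View pics/w9.png

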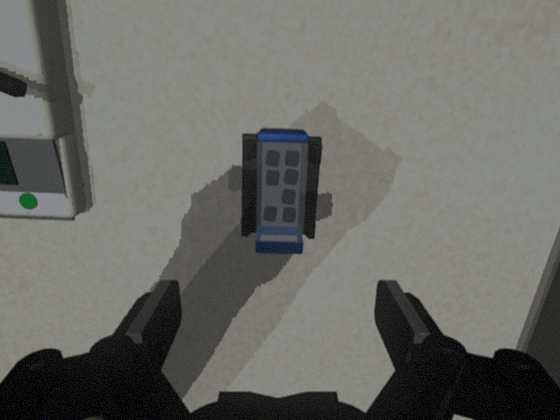

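The shaker is at (281,190), cap at the top and mouth below, well aligned with the open fingers. Descending to grip it.

```bash
python3 -m crank '[[[-0.05,-0.1,-0.5,0,0,-0.13],[0,0,-1,0,0,0],[0,0,-1,0,0,0],[0,0,-1,0,0,0],[0,0,-1,0,0,0],[0,0,-1,0,0,0],[0,0,-1,0,0,0],[0,0,-1,0,0,0],[0,0,-1,0,0,0],[0,0,-0.6,0,0,0],[0,0,-0.4,0,0,0],[0,0,0,0,0,0],[0,0,0,0,0,0]]]' 1
python3 -m crank '[[[0,0,0,0,0,0],[0,0,0,0,0,0],[0,0,0,0,0,0],[0,0,0,0,0,0],[0,0,0,0,0,0],[0,0,0,0,0,0],[0,0,0,0,0,0],[0,0,0,0,0,0],[0,0,0,0,0,0],[0,0,0,0,0,0]]]' 0 50
python3 -m crank '[[[0,0,0.2,0,0,0],[0,0,0.4,0,0,0],[0,0,0.7,0,0,0],[0,0,0.8,0,0,0],[0,0,0.8,0,0,0],[0,0,0.8,0,0,0],[0,0,0.8,0,0,0],[0,0,0.8,0,0,0],[0,0,0.8,0,0,0],[0,0,0.4,0,0,0],[0,0,0,0,0,0],[0,0,0,0,0,0]]]'
```

```text
time: 48.32
ee_pos: [0.4523, -0.2603, 0.0304]
tcp_rot: [180.0, -0.0, 3.1]
wrist_force: [1.0, 0.2, 1.0]
opening: 0.0854
grasp_force: 0.0
time: 49.15
ee_pos: [0.4526, -0.2607, 0.031]
tcp_rot: [180.0, -0.1, 3.0]
wrist_force: [-1.2, 0.8, 6.1]
opening: 0.0434
grasp_force: 51.8
time: 50.15
ee_pos: [0.4521, -0.2604, 0.1599]
tcp_rot: [180.0, -0.0, 3.0]
wrist_force: [-0.6, 0.4, -2.1]
opening: 0.0435
grasp_force: 51.0
```

```bash
python3 -m crank '[[[0.3,0.5,0,0,0,0],[0.61,0.995,0,0,0,0],[0.61,0.995,0,0,0,0],[0.61,0.995,0,0,0,0],[0.61,0.995,0,0,0,0],[0.61,0.995,0,0,0,0],[0.61,0.995,0,0,0,0],[0.61,0.995,0,0,0,0],[0.61,0.995,0,0,0,0],[0.61,0.995,0,0,0,0],[0.61,0.995,0,0,0,0],[0.61,0.995,0,0,0,0],[0.61,0.995,0,0,0,0],[0.61,0.995,0,0,0,0],[0.61,0.995,0,0,0,0],[0.61,0.995,0,0,0,0],[0.25,0.5,0,0,0,0],[0,0,0,0,0,0],[0,0,0,0,0,0]]]'
python3 -m crank '[[[0,0,-0.25,0.02,-0.4,0],[0,0,-0.25,0.02,-0.4,0],[0,0,-0.2,0.02,-0.4,0],[0,0,-0.2,0.02,-0.4,0],[0,0,0,0.02,-0.4,0],[0,0,0,0,0,0],[0,0,0,0,0,0]]]'
python3 - <<'E'
from h import *
m=bot.camera_model("wrist");im=bot.camera("wrist");s=bot.camera("side");t=bot.camera("top")
o=np.zeros((420,800,3),np.uint8);o[:,:420]=im[:,70:490];
o[:210,420:]=cv2.resize(s[170:265,230:402],(380,210),interpolation=cv2.INTER_CUBIC);o[210:,420:]=cv2.resize(t[160:255,210:382],(380,210),interpolation=cv2.INTER_CUBIC)
cv2.imwrite("pics/w10.png",o[:,:,::-1])
E
```

```text
time: 51.73
ee_pos: [0.6462, 0.0479, 0.159]
tcp_rot: [-179.6, 0.1, 4.1]
wrist_force: [-1.1, -0.1, -1.6]
opening: 0.0438
grasp_force: 51.1
time: 52.32
ee_pos: [0.6456, 0.0467, 0.1424]
tcp_rot: [-179.9, -13.7, 4.1]
wrist_force: [0.5, -0.3, -1.7]
opening: 0.0432
grasp_force: 51.1
```

View pics/w10.png

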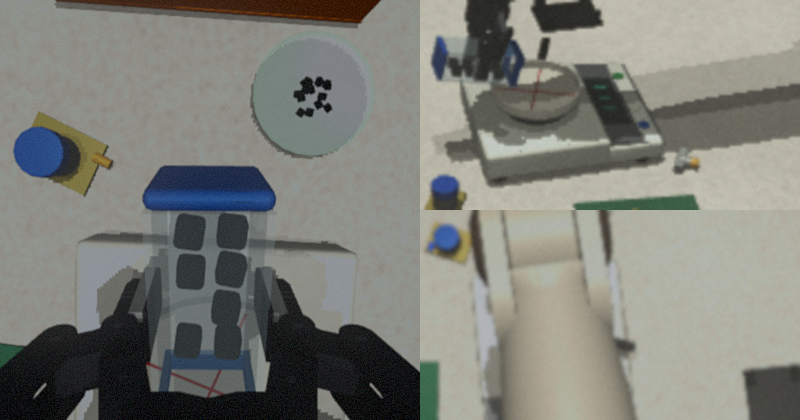

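The combined view shows all 7 chunks in the tube in the left panel (columns about 190 and 232, rows 230 to 340), and an empty dish in the side panel. I'll write a counter, then shake.

```bash
cat >> h.py <<'E'
D=np.array([.5635,.0387])
def count():
    im=bot.camera("wrist"); g=cv2.GaussianBlur(cv2.cvtColor(im,cv2.COLOR_RGB2GRAY),(3,3),0)
    k=((g<75)&(im[:,:,2].astype(int)-im[:,:,0]<25)).astype(np.uint8); k=cv2.morphologyEx(k,cv2.MORPH_OPEN,np.ones((9,9)))
    b=[(tuple(int(q) for q in cv2.minAreaRect(c)[0]),int(cv2.contourArea(c))) for c in blobs(k,(240,205,326,388),120)]
    s=bot.camera("side"); gs=cv2.cvtColor(s,cv2.COLOR_RGB2GRAY); ms=bot.camera_model("side"); out=[]
    # dish floor region in the side view
    th=np.linspace(0,2*np.pi,60); P=np.array([proj("side",np.array([D[0]+.056*np.cos(a),D[1]+.056*np.sin(a),.08]),ms) for a in th])
    reg=np.zeros_like(gs); cv2.fillPoly(reg,[P.astype(np.int32)],1)
    dk=((gs<85)&(reg>0)).astype(np.uint8)
    for c in blobs(dk,(0,0,560,420),3):
        M=cv2.moments(c); u=(M["m10"]/M["m00"],M["m01"]/M["m00"]); X=ray("side",u,.0795,ms)[:2]-D
        a=np.radians(71.1); out.append((np.round(1000*X).astype(int).tolist(),np.round(1000*np.array([X@[np.cos(a),np.sin(a)],X@[-np.sin(a),np.cos(a)]])).astype(int).tolist(),cv2.contourArea(c)))
    cv2.imwrite("pics/last_w.png",im[:,:,::-1]);cv2.imwrite("pics/last_s.png",s[:,:,::-1])
    print("in shaker",len(b),b);print("dish (world rel mm, dish frame mm, area px)",out)
E
python3 -c "from h import *;count()"
python3 -m crank '[[[0,0.6,0,0,0,0],[0,0,0,0,0,0],[0.7,0,0,0,0,0],[-0.7,0,0,0,0,0],[0.7,0,0,0,0,0],[-0.7,0,0,0,0,0],[0.7,0,0,0,0,0],[-0.7,0,0,0,0,0],[0.7,0,0,0,0,0],[-0.7,0,0,0,0,0],[0,0,0,0,0,0],[0,0,0,0,0,0]]]'
python3 -c "from h import *;count()"
```

```text
in shaker 6 [((296, 325), 1682), ((301, 231), 917), ((259, 231), 914), ((300, 269), 874), ((260, 271), 847), ((257, 340), 787)]
dish (world rel mm, dish frame mm, area px) [([22, -21], [-13, -28], 84.0)]
time: 53.57
ee_pos: [0.6473, 0.0545, 0.1422]
tcp_rot: [-179.8, -13.8, 4.7]
wrist_force: [0.3, 0.6, -1.6]
opening: 0.0434
grasp_force: 51.1
in shaker 2 [((291, 361), 1306), ((255, 361), 1147)]
dish (world rel mm, dish frame mm, area px) [([18, -1], [5, -17], 191.0)]
```

```bash
python3 - <<'E'
import cv2,numpy as np
g=cv2.imread("pics/last_w.png",0)
for u in (257,300): print(u,[int(g[v:v+6,u-5:u+5].mean()) for v in range(205,415,6)])
s=cv2.imread("pics/last_s.png",0)
from h import *
x,y=proj("side",np.array([D[0],D[1],.08])).astype(int);print(x,y)
print(s[y-14:y+12:2,x-26:x+28:2])
E
```

```text
257 [50, 106, 114, 112, 108, 105, 100, 107, 110, 111, 110, 111, 111, 111, 110, 109, 108, 100, 109, 110, 110, 99, 48, 48, 48, 47, 46, 47, 46, 45, 46, 24, 13, 10, 10]
300 [49, 115, 129, 127, 127, 125, 103, 104, 109, 110, 109, 110, 110, 110, 109, 107, 99, 110, 110, 110, 110, 99, 49, 49, 48, 48, 48, 52, 54, 49, 75, 41, 13, 11, 11]
281 208
[[ 68  45  46  42  47  42  40  60  73  47  68 176 181 182 108  39  86 182
  180 175 176 182 181 177 178 180 179]
 [ 70  45  42  44  42  40  45  71  96  58  45 149 177 174 102  58 133 180
  178 181 181 180 180 179 177 180 179]
 [ 72  52  41  40  58  39  54  58 108  76  47  65 101 105 103 101 108 134
  155 173 185 178 171 167 166 164 163]
 [ 75  46  41  48 108  51  49  57  85  59  47 109 118 113 118 119 115 102
  100 106 149 152 148  83  77  78  79]
 [ 74  42  38  60 105  47  47  56  91  51  64 172 179 178 168 164 178 173
  147 118 100  89 134  98  76  81  78]
 [ 62  42  40  89 123  67  49  49  66  49 125 179 180 178 133 173 180 177
  180 166 149  88  88 122  77  72  74]
 [ 59  48  47 125 108  84  48  50  51  45  50 146 178 178 121 177 177 161
  102  90  89  92  82  94  86  45  44]
 [118 112 110 129  97 103 120  87  50  47  39  44 117 153 136 120 101  93
   88  91  90  93  89  84 129  50  44]
 [175 171 172 145  93  77  78  66  45  48  40  39  37  45  81  86  90  88
   87  89  90  86  91  91  94  55  43]
 [176 172 117  92  85  90  88  65  33  42  62  38  33  37  41  72  72  72
   69  74  76  83  88 103  86  67  43]
 [159 100  90  89  84  86  90  87  44  53  53  37  37  38  42  80  85  91
   92  90  96 111 111  86  78  81  48]
 [134  93  88  96 107  90  90  94  88  90  63  45  40  45  51  86  96  95
  113 116 117 113  90  75  84  82  68]
 [102  92  89  87  85  83  92  98 110 100 111 111 109 102 113 118 114 118
  113 116 101  91  82  84 104 106 108]]
```

```bash
python3 -m crank '[[[0,0,0.3,-0.02,0.5,0],[0,0,0.4,-0.02,0.5,0],[0,0,0.4,-0.02,0.5,0],[0,0,0.4,-0.02,0.5,0],[-0.5,0,0.4,0,0,0],[-0.9,0,0.3,0,0,0],[-0.9,0,0,0,0,0],[-0.9,0,0,0,0,0],[-0.9,0,0,0,0,0],[-0.9,0,0,0,0,0],[-0.9,0,0,0,0,0],[-0.9,0,0,0,0,0],[-0.5,0,0,0,0,0],[0,0,0,0,0,0],[0,0,0,0,0,0],[0,0,0,0,0,0]]]'
cat >> h.py <<'E'
def dish():
    m=bot.camera_model("wrist");im=bot.camera("wrist");cv2.imwrite("pics/last_d.png",im[:,:,::-1])
    g=cv2.cvtColor(im,cv2.COLOR_RGB2GRAY);zd=.072
    th=np.linspace(0,2*np.pi,90); P=np.array([proj("wrist",np.array([D[0]+.057*np.cos(a),D[1]+.057*np.sin(a),zd+.004]),m) for a in th])
    reg=np.zeros_like(g); cv2.fillPoly(reg,[P.astype(np.int32)],1); print("dish px",P.min(0),P.max(0))
    k=cv2.morphologyEx(((g<70)&(reg>0)).astype(np.uint8),cv2.MORPH_OPEN,np.ones((5,5)))
    a=np.radians(71.1)
    for c in blobs(k,(0,0,560,420),60):
        r=cv2.minAreaRect(c);X=ray("wrist",r[0],zd+.01,m)[:2]-D
        print(np.round(r[0]),np.round(r[1]),int(cv2.contourArea(c)),"world",np.round(X*1000),"dish",np.round(1000*np.array([X@[np.cos(a),np.sin(a)],X@[-np.sin(a),np.cos(a)]])))
E
python3 - <<'E'
from h import *
dish()
im=cv2.imread("pics/last_d.png");cv2.imwrite("pics/w11.png",im)
E
```

```text
time: 55.0
ee_pos: [0.5023, 0.049, 0.1863]
tcp_rot: [-179.0, -0.1, 5.1]
wrist_force: [-0.5, 0.6, -1.1]
opening: 0.0436
grasp_force: 51.1
dish px [219.18462132  36.18287951] [390.60813581 212.01439058]
[286. 181.] [ 30. 110.] 2799 world [-34.   9.] dish [-2. 35.]
[302.  97.] [61. 28.] 1178 world [22.  4.] dish [ 11. -19.]
[273. 111.] [20. 44.] 685 world [11. 22.] dish [25. -4.]
[302. 206.] [ 9. 59.] 422 world [-50.  -4.] dish [-20.  46.]
```

View pics/w11.png

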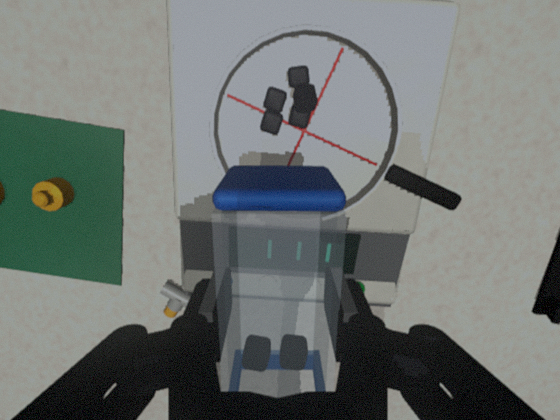

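5 chunks lie in the dish: (298,77), (305,97), (300,115), (275,98) and (271,122). Two are still in the shaker at the slot, side by side. The two −x quarters are empty, so I'll turn the shaker to the dish's yaw, so the pair drops one on either side of the −x line.

```bash
python3 -m crank '[[[0.35,0.08,0,0,0,0.96],[0.35,0.08,0,0,0,0.96],[0.35,0.08,0,0,0,0.96],[0.35,0.08,0,0,0,0.96],[0.35,0.08,0,0,0,0.96],[0.35,0.08,0,0,0,0.96],[0.35,0.08,0,0,0,0.96],[0.35,0.08,0,0,0,0.96],[0.35,0.08,0,0,0,0.96],[0.35,0.08,0,0,0,0.96],[0,0,0,0,0,0],[0,0,0,0,0,0],[0,0,0,0,0,0]]]'
python3 -m crank '[[[0,0,-0.5,0.4,-0.14,0],[0,0,-0.5,0.4,-0.14,0],[0,0,-0.5,0.4,-0.14,0],[0,0,-0.5,0.4,-0.14,0],[0,0,-0.1,0.4,-0.14,0],[0,0,0,0,0,0],[0,0,0,0,0,0],[0,0,0,0,0,0]]]'
python3 - <<'E'
from h import *
print(bot.get_obs()["q"]);count()
from scipy.spatial.transform import Rotation as R
o=bot.get_obs();Rt=R.from_euler("xyz",o["tcp_rot"],degrees=True).as_matrix()
print(np.round(Rt,3)); lip=o["ee_pos"]+Rt@np.array([-.05,0,.025]); print("lip rel",lip[:2]-D,lip[2])
E
```

```text
time: 56.13
ee_pos: [0.5717, 0.0649, 0.1857]
tcp_rot: [-178.9, 0.0, 70.9]
wrist_force: [0.7, 0.8, -0.7]
opening: 0.0434
grasp_force: 51.2
time: 56.8
ee_pos: [0.5718, 0.0649, 0.1448]
tcp_rot: [-179.1, -14.5, 71.0]
wrist_force: [0.3, 0.6, -1.4]
opening: 0.0435
grasp_force: 51.2
[ 5.42976742e-02  3.43740205e+00 -4.19669200e+00  7.84182969e+01
  1.40012118e+01  1.09386000e+02]
in shaker 3 [((293, 353), 809), ((256, 354), 787), ((320, 292), 270)]
dish (world rel mm, dish frame mm, area px) [([1, -11], [-10, -5], 306.0)]
[[ 0.313  0.947  0.067]
 [ 0.916 -0.32   0.243]
 [ 0.251 -0.015 -0.968]]
lip rel [-0.00549988 -0.01311954] 0.1079926525375972
```

```bash
python3 -m crank '[[[0.17,0.47,0,0,0,0],[-0.17,-0.47,0,0,0,0],[0.17,0.47,0,0,0,0],[-0.17,-0.47,0,0,0,0],[0,0,0,0,0,0],[0,0,0,0,0,0]]]'
python3 -c "from h import *;count()"
```

```text
time: 57.4
ee_pos: [0.5717, 0.0651, 0.1441]
tcp_rot: [-179.1, -14.6, 71.1]
wrist_force: [-0.3, 0.8, -0.8]
opening: 0.0434
grasp_force: 51.2
in shaker 3 [((320, 292), 275), ((257, 376), 238), ((290, 375), 191)]
dish (world rel mm, dish frame mm, area px) [([1, -10], [-9, -4], 311.5)]
```

```bash
python3 -m crank '[[[0.17,0.47,0,0,0,0],[-0.17,-0.47,0,0,0,0],[0.17,0.47,0,0,0,0],[-0.17,-0.47,0,0,0,0],[0.17,0.47,0,0,0,0],[-0.17,-0.47,0,0,0,0],[0,0,0,0,0,0],[0,0,0,0,0,0]]]'
python3 - <<'E'
from h import *
count(); g=cv2.imread("pics/last_w.png",0)
for u in (257,292): print(u,[int(g[v:v+6,u-5:u+5].mean()) for v in range(330,415,6)])
E
```

```text
time: 58.17
ee_pos: [0.5716, 0.0648, 0.1441]
tcp_rot: [-179.1, -14.6, 71.1]
wrist_force: [-0.3, 0.5, -1.4]
opening: 0.0433
grasp_force: 51.2
in shaker 3 [((287, 378), 350), ((257, 378), 330), ((320, 292), 279)]
dish (world rel mm, dish frame mm, area px) [([1, -10], [-9, -4], 316.0)]
257 [117, 118, 117, 97, 67, 65, 60, 51, 50, 50, 34, 14, 12, 13, 11]
292 [118, 118, 118, 98, 69, 66, 61, 51, 52, 52, 64, 16, 14, 13, 12]
```

```bash
python3 - <<'E'
import cv2,numpy as np
im=cv2.imread("pics/last_w.png")
for v in range(346,398,4): print(v,[im[v,u].tolist() for u in (246,257,268,275,282,292,304)])
E
```

```text
346 [[120, 121, 112], [122, 121, 115], [120, 123, 112], [120, 125, 111], [88, 82, 105], [122, 124, 116], [121, 124, 116]]
350 [[108, 96, 81], [114, 100, 89], [111, 100, 87], [112, 104, 88], [102, 90, 82], [113, 102, 88], [114, 107, 95]]
354 [[97, 76, 60], [97, 76, 64], [100, 82, 65], [99, 84, 60], [94, 81, 61], [93, 78, 62], [102, 86, 66]]
358 [[91, 71, 50], [94, 70, 49], [93, 71, 54], [99, 75, 50], [88, 69, 44], [97, 76, 54], [95, 73, 53]]
362 [[93, 70, 49], [93, 69, 49], [92, 69, 51], [100, 76, 57], [93, 68, 48], [96, 74, 56], [97, 72, 57]]
366 [[93, 68, 49], [91, 70, 47], [94, 71, 49], [93, 66, 46], [94, 67, 45], [92, 72, 52], [91, 68, 48]]
370 [[100, 101, 95], [61, 50, 40], [91, 84, 79], [106, 105, 98], [62, 50, 41], [64, 59, 45], [104, 104, 97]]
374 [[97, 102, 96], [55, 53, 45], [78, 82, 74], [105, 107, 104], [62, 56, 51], [59, 61, 48], [105, 109, 103]]
378 [[104, 104, 100], [54, 59, 47], [90, 91, 85], [100, 102, 102], [61, 55, 49], [60, 54, 48], [104, 108, 104]]
382 [[93, 94, 88], [55, 54, 45], [98, 101, 96], [97, 100, 96], [59, 59, 52], [55, 55, 50], [101, 105, 101]]
386 [[81, 84, 79], [58, 53, 49], [98, 102, 94], [93, 96, 90], [57, 55, 47], [56, 57, 49], [99, 103, 99]]
390 [[66, 71, 67], [55, 50, 40], [102, 103, 102], [103, 104, 103], [49, 50, 53], [44, 40, 36], [100, 105, 100]]
394 [[25, 17, 18], [11, 13, 15], [93, 95, 93], [105, 105, 101], [104, 105, 102], [64, 66, 59], [27, 30, 22]]
```

```bash
python3 -m crank '[[[0,0,0.4,-0.4,0.14,0],[0,0,0.4,-0.4,0.14,0],[0,0,0.4,-0.4,0.14,0],[0,0,0.4,-0.4,0.14,0],[0,0,0.4,-0.4,0.14,0],[-0.3,-0.9,0.3,0,0,0],[-0.3,-0.9,0.3,0,0,0],[-0.3,-0.9,0,0,0,0],[-0.3,-0.9,0,0,0,0],[-0.3,-0.9,0,0,0,0],[-0.3,-0.9,0,0,0,0],[-0.3,-0.9,0,0,0,0],[0,0,0,0,0,0],[0,0,0,0,0,0],[0,0,0,0,0,0]]]'
python3 - <<'E'
from h import *
count(); dish()
E
```

```text
time: 59.52
ee_pos: [0.5299, -0.0607, 0.1961]
tcp_rot: [-179.0, -0.0, 71.1]
wrist_force: [-0.5, 0.6, -1.3]
opening: 0.0435
grasp_force: 51.3
in shaker 1 [((277, 378), 1225)]
dish (world rel mm, dish frame mm, area px) [([16, 14], [18, -10], 78.5), ([-31, -35], [-43, 18], 15.0), ([-13, -40], [-42, -1], 14.5)]
dish px [195.45471288 -42.15258662] [370.3884937  149.11240578]
[312.  41.] [28. 63.] 1263 world [21.  5.] dish [ 11. -18.]
[289.  18.] [26. 47.] 957 world [11. 21.] dish [24. -4.]
[260. 132.] [20. 17.] 325 world [-29. -37.] dish [-45.  15.]
[287. 129.] [18. 21.] 324 world [-11. -41.] dish [-43.  -3.]
```

```bash
python3 -m crank '[[[-0.35,-0.91,0,-0.05,-0.14,-0.9],[-0.35,-0.91,0,0,0,-0.9],[-0.35,-0.91,0,0,0,-0.9],[-0.35,-0.91,0,0,0,-0.9],[-0.35,-0.91,0,0,0,-0.9],[-0.35,-0.91,0,0,0,-0.9],[-0.35,-0.91,0,0,0,-0.9],[-0.35,-0.91,0,0,0,-0.9],[-0.35,-0.91,0,0,0,-0.9],[-0.35,-0.91,0,0,0,-0.9],[-0.35,-0.91,0,0,0,-0.9],[0,0,0,0,0,0],[0,0,0,0,0,0],[0,0,0,0,0,0]]]'
python3 - <<'E'
from h import *
im=cv2.imread("pics/last_w.png")
for v in (360,370,380,386): print(v,[im[v,u].tolist() for u in (246,257,268,277,287,297)])
E
```

```text
time: 60.83
ee_pos: [0.453, -0.2606, 0.196]
tcp_rot: [-180.0, -0.1, 3.2]
wrist_force: [-0.4, -0.1, -0.5]
opening: 0.0433
grasp_force: 51.2
360 [[98, 70, 51], [100, 74, 59], [102, 76, 58], [104, 74, 58], [102, 76, 54], [102, 74, 59]]
370 [[75, 68, 63], [73, 66, 58], [73, 65, 57], [71, 65, 60], [76, 68, 61], [81, 71, 62]]
380 [[62, 61, 56], [68, 64, 58], [70, 69, 59], [67, 68, 62], [66, 63, 62], [63, 61, 57]]
386 [[65, 62, 57], [67, 65, 57], [70, 64, 52], [62, 59, 57], [70, 68, 60], [66, 64, 56]]
```

```bash
python3 -m crank '[[[0,0,-1,0,0,0],[0,0,-1,0,0,0],[0,0,-1,0,0,0],[0,0,-1,0,0,0],[0,0,-1,0,0,0],[0,0,-1,0,0,0],[0,0,-0.6,0,0,0],[0,0,-0.5,0,0,0],[0,0,-0.4,0,0,0],[0,0,-0.3,0,0,0],[0,0,-0.25,0,0,0],[0,0,-0.2,0,0,0],[0,0,0,0,0,0],[0,0,0,0,0,0]]]'
```

```text
time: 62.0
ee_pos: [0.4529, -0.2614, 0.0315]
tcp_rot: [180.0, -0.1, 3.0]
wrist_force: [0.1, -0.7, -0.9]
opening: 0.0434
grasp_force: 51.4
```

```bash
python3 -m crank '[[[0,0,0,0,0,0],[0,0,0,0,0,0],[0,0,0,0,0,0],[0,0,0,0,0,0],[0,0,0,0,0,0],[0,0,0,0,0,0],[0,0,0,0,0,0],[0,0,0.5,0,0,0],[0,0,1,0,0,0],[0,0,1,0,0,0],[0,0,1,0,0,0],[0,0,1,0,0,0],[0,0,1,0,0,0],[0,0,1,0,0,0],[0,0,1,0,0,0],[0,0,1,0,0,0],[0,0,1,0,0,0],[0,0,0,0,0,0],[0,0,0,0,0,0],[0,0,0,0,0,0]]]' 1
python3 - <<'E'
from h import *
np.set_printoptions(precision=4,suppress=True)
m=bot.camera_model("wrist");im=bot.camera("wrist");H,S,V=cv2.split(cv2.cvtColor(im,cv2.COLOR_RGB2HSV))
bl=((H>105)&(H<130)&(S>120)).astype(np.uint8)
for c in blobs(bl,(0,0,560,420),20): 
    r=cv2.minAreaRect(c);print("blue",ray("wrist",r[0],.05,m),r[1])
E
```

```text
time: 63.67
ee_pos: [0.4526, -0.2611, 0.2209]
tcp_rot: [-180.0, -0.0, 3.0]
wrist_force: [-0.2, -0.1, -0.6]
opening: 0.0855
grasp_force: 0.0
blue [ 0.4016 -0.2633  0.05  ] (11.0, 46.0)
blue [ 0.5043 -0.2595  0.05  ] (9.999998092651367, 49.99999237060547)
```

```bash
python3 -m crank '[[[0.2,1,0,0,0,0],[0.2,1,0,0,0,0],[0.2,1,0,0,0,0],[0.2,1,0,0,0,0],[0.2,1,0,0,0,0],[0.2,1,0,0,0,0],[0.2,1,0,0,0,0],[0.2,1,0,0,0,0],[0.2,1,0,0,0,0],[0.2,1,0,0,0,0],[0.2,1,0,0,0,0],[0.2,1,0,0,0,0],[0.2,1,0,0,0,0],[0.2,1,0,0,0,0],[0.2,1,0,0,0,0],[0,0,0,0,0,0],[0,0,0,0,0,0],[0,0,0,0,0,0]]]' 0.4
python3 - <<'E'
from h import *
np.set_printoptions(precision=4,suppress=True)
m=bot.camera_model("wrist"); dish(); np.savez("m12.npz",**m)
im=cv2.imread("pics/last_d.png")
a=np.radians(71.1);P=np.array([proj("wrist",np.r_[D,.0745],m)]);x,y=P[0].astype(int);print(x,y)
s=im[max(0,y-100):y+100,x-130:x+130];print(max(0,y-100),x-130)
cv2.imwrite("pics/c12.png",cv2.resize(s,None,fx=3,fy=3,interpolation=cv2.INTER_CUBIC))
E
```

```text
time: 65.22
ee_pos: [0.5129, 0.032, 0.2207]
tcp_rot: [-179.7, -0.0, 3.5]
wrist_force: [0.6, 0.8, 0.3]
opening: 0.0345
grasp_force: 0.0
dish px [199.9254  57.8318] [347.903  208.6236]
[269. 110.] [51. 22.] 789 world [21.  5.] dish [ 11. -19.]
[245. 122.] [17. 37.] 499 world [12. 22.] dish [24. -4.]
[326. 157.] [18. 16.] 243 world [-11. -41.] dish [-42.  -3.]
[318. 179.] [18. 16.] 243 world [-28. -37.] dish [-44.  15.]
273 138
38 143
```

View pics/c12.png

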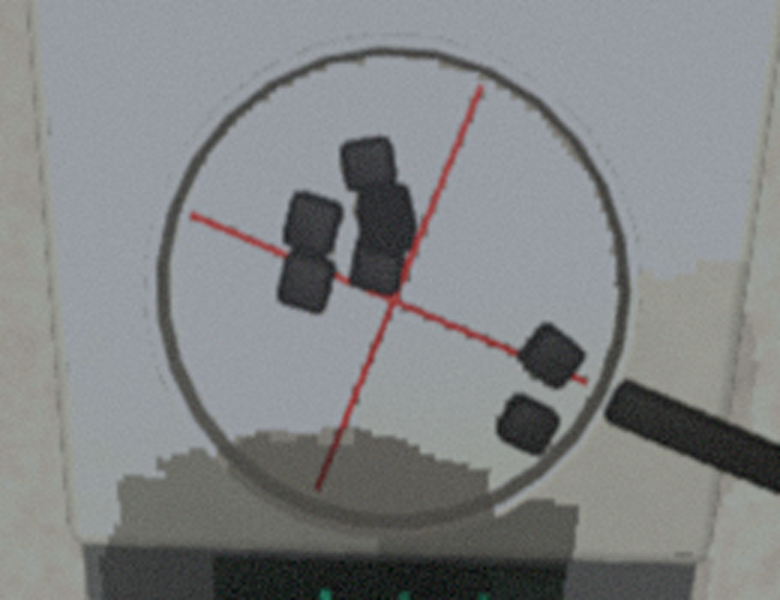

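In the dish crop, the (−,+) chunk is clear. The chunk at (552,355) straddles the −x line: dish (−42,−3). The (+,+) chunk at (305,283) is marginal: dish (23,5). The one at (385,215) may be leaning. I'll correct these by pressing lightly on top with shut fingertips and dragging, since the pan gives only 0.5 N/mm. Starting with the chunk at (−42,−3).

```bash
python3 -m crank '[[[0.21,-0.175,0,0,0,0.98],[0.21,-0.175,0,0,0,0.98],[0.21,-0.175,0,0,0,0.98],[0.21,-0.175,0,0,0,0.98],[0.21,-0.175,0,0,0,0.98],[0.21,-0.175,0,0,0,0.98],[0.21,-0.175,0,0,0,0.98],[0.21,-0.175,0,0,0,0.98],[0.21,-0.175,0,0,0,0.98],[0.21,-0.175,0,0,0,0.98],[0,0,-1,0,0,0],[0,0,-1,0,0,0],[0,0,-1,0,0,0],[0,0,-1,0,0,0],[0,0,-0.7,0,0,0],[0,0,0,0,0,0],[0,0,0,0,0,0],[0,0,0,0,0,0]]]' 0 20
python3 - <<'E'
from h import *
m=bot.camera_model("wrist");o=bot.get_obs()
dish(); print(proj("wrist",o["ee_pos"]+[0,0,-.019],m)); 
im=cv2.imread("pics/last_d.png",0); P=proj("wrist",o["ee_pos"]+[0,0,-.019],m)
v=int(P[1])
for r in range(v-40,v+50,10): print(r,im[r,int(P[0])-50:int(P[0])+52:4])
E
```

```text
time: 66.77
ee_pos: [0.5554, -0.003, 0.1283]
tcp_rot: [-179.8, -0.1, 70.9]
wrist_force: [0.2, 0.7, 1.1]
opening: -0.0
grasp_force: 0.0
dish px [160.11313748  60.78462485] [377.92222706 274.93337566]
[305. 160.] [41. 77.] 1945 world [21.  4.] dish [ 11. -18.]
[275. 132.] [29. 57.] 1022 world [11. 22.] dish [25. -3.]
[277. 257.] [34. 28.] 783 world [-10. -42.] dish [-43.  -4.]
[242. 257.] [24. 28.] 590 world [-28. -35.] dish [-43.  15.]
[280.49458252 281.90613668]
241 [ 98 100 101 101  95  96  99  97 100  97  28  40  40  74 102 102  97 103
 103  99  98 104 105 102 109 104]
251 [ 69  25  26  22  27  27  62 104 102   2  29  26  29  34  33  94  97 106
  98 103 102 100  99 102  99 102]
261 [ 56  30  18  26  28  28  76 100  78  22  23  19  28  22  50 101  97  99
  99 104  99 100  96  90  84  80]
271 [ 81  49  41  39  29  49 102  97  96  59  58  43  25  54  61  58  89  82
  82  81  79  82  84  84  92 100]
281 [103 100  94  83  73  28  26  29  55  57  54  33  21  57  56  62  38  35
  34  30 103 122 154 158 159 159]
291 [ 96  95  94  90  33  19  20  22  55  57  49  36  27  58  55  49  52  33
  26  40  98 158 157 157 158 159]
301 [159 155 157 152  27  12  28  27  60  57  58  31  18  48  60  57  58  31
  33  32  26 142 138 149 152 150]
311 [155 156 154  76  29  34  25  25  28  50  69  32  28  45  76  42  36  32
  26  26  30 128 146 147 152 149]
321 [155 155  29  24  14  23  31  25  21  15   4  34  28  28  18  23  24  25
  21  27  29  19  38 164 165 164]
```

```bash
python3 -m crank '[[[0,0,-0.5,0,0,0],[0,0,-0.3,0,0,0],[0,0,-0.2,0,0,0],[0,0,-0.15,0,0,0],[0,0,-0.15,0,0,0],[0,0,0,0,0,0],[0,0,0,0,0,0]]]'
python3 -m crank '[[[0.12,-0.04,0,0,0,0],[0.16,-0.054,0,0,0,0],[0.16,-0.054,0,0,0,0],[0.16,-0.054,0,0,0,0],[0,0,0,0,0,0],[0,0,0,0,0,0]]]'
python3 -m crank '[[[0,0,0.3,0,0,0],[0,0,1,0,0,0],[0,0,1,0,0,0],[0,0,0,0,0,0],[0,0,0,0,0,0]]]'
python3 -c "from h import *;dish()"
```

```text
time: 67.4
ee_pos: [0.555, -0.0025, 0.1011]
tcp_rot: [-179.7, -0.1, 70.9]
wrist_force: [-0.3, 0.3, 1.4]
opening: 0.0004
grasp_force: 0.5
time: 67.9
ee_pos: [0.5675, -0.0067, 0.1011]
tcp_rot: [-179.7, -0.1, 70.9]
wrist_force: [0.6, -1.2, 0.7]
opening: -0.0003
grasp_force: 0.3
time: 68.32
ee_pos: [0.5676, -0.0065, 0.1485]
tcp_rot: [-179.8, -0.1, 70.9]
wrist_force: [-0.2, -0.1, -0.1]
opening: 0.0003
grasp_force: 0.0
dish px [149.67823447  65.92551606] [346.12635934 260.10107467]
[279. 156.] [36. 69.] 1536 world [20.  4.] dish [ 10. -18.]
[252. 130.] [26. 50.] 1025 world [11. 22.] dish [25. -3.]
[277. 241.] [22. 25.] 491 world [  2. -44.] dish [-41. -17.]
[224. 244.] [25. 21.] 477 world [-28. -36.] dish [-43.  15.]
```

That worked: the chunk went from −4 to −17 in dish y. The same again for the (+,+) chunk.

```bash
python3 -m crank '[[[-0.04,0.9,0,0,0,0],[-0.04,0.9,0,0,0,0],[-0.04,0.9,0,0,0,0],[-0.04,0.92,0,0,0,0],[0,0,-0.8,0,0,0],[0,0,-0.6,0,0,0],[0,0,-0.4,0,0,0],[0,0,-0.25,0,0,0],[0,0,-0.15,0,0,0],[0,0,-0.15,0,0,0],[0,0,0,0,0,0],[0,0,0,0,0,0]]]'
python3 -m crank '[[[-0.12,0.08,0,0,0,0],[-0.16,0.11,0,0,0,0],[-0.16,0.11,0,0,0,0],[-0.16,0.11,0,0,0,0],[0,0,0,0,0,0],[0,0,0,0,0,0]]]'
python3 -m crank '[[[0,0,0.3,0,0,0],[0,0,1,0,0,0],[0,0,1,0,0,0],[0,-1,0.5,0,0,0],[0,-1,0.5,0,0,0],[0,-1,0.5,0,0,0],[-0.3,-1,0.5,0,0,0],[-0.3,-1,0,0,0,0],[0,0,0,0,0,0],[0,0,0,0,0,0],[0,0,0,0,0,0]]]'
python3 - <<'E'
from h import *
np.set_printoptions(precision=4,suppress=True)
dish()
m=bot.camera_model("wrist");im=cv2.cvtColor(cv2.imread("pics/last_d.png"),cv2.COLOR_BGR2HSV);H,S,V=cv2.split(im)
red=(((H<8)|(H>172))&(S>90)&(V>60)).astype(np.uint8)
P=proj("wrist",np.r_[D,.073],m).astype(int)
k=np.zeros_like(red);x0,y0=P-110;k[max(0,y0):P[1]+110,x0:P[0]+110]=red[max(0,y0):P[1]+110,x0:P[0]+110]
p=np.argwhere(k)[:,::-1].astype(float);X=np.array([ray("wrist",q,.073,m)[:2] for q in p])-D
d=np.array([.324,.946]);e=np.array([-.946,.324]);A=X@d*1000;B=X@e*1000
print(len(p),"A",A.min(),A.max(),"B",B.min(),B.max()); print("x-arm mean offset",np.median(B[abs(A)>25]),"y-arm offset",np.median(A[abs(B)>25]))
E
```

```text
time: 69.37
ee_pos: [0.564, 0.0656, 0.1005]
tcp_rot: [-179.7, -0.1, 70.9]
wrist_force: [-1.0, -0.3, 0.9]
opening: -0.0
grasp_force: 0.8
time: 69.87
ee_pos: [0.5516, 0.0744, 0.1001]
tcp_rot: [-179.7, -0.1, 71.0]
wrist_force: [-0.3, 0.5, 0.7]
opening: -0.0002
grasp_force: 0.1
time: 70.78
ee_pos: [0.54, -0.0257, 0.1861]
tcp_rot: [-179.7, -0.1, 70.9]
wrist_force: [0.7, 0.4, 0.2]
opening: 0.0001
grasp_force: 0.0
dish px [195.6689  22.2995] [368.6557 201.8697]
[312. 102.] [30. 60.] 1138 world [21.  4.] dish [ 11. -19.]
[289.  79.] [22. 43.] 348 world [12. 22.] dish [25. -4.]
[260. 186.] [20. 17.] 333 world [-29. -36.] dish [-44.  15.]
[306. 183.] [19. 21.] 331 world [  2. -45.] dish [-42. -16.]
[272.  77.] [10. 11.] 82 world [ 3. 26.] dish [26.  6.]
[307.  78.] [13.  6.] 66 world [23. 19.] dish [ 25. -15.]
652 A -54.67699638791135 55.730152520925834 B -55.2574086779155 55.748006632755214
x-arm mean offset 0.19361847912586494 y-arm offset 0.444572478780492
```

```bash
cat >> h.py <<'E'
def amap(z=.084,step=3):
    m=bot.camera_model("wrist");im=bot.camera("wrist");cv2.imwrite("pics/last_d.png",im[:,:,::-1]);g=cv2.GaussianBlur(cv2.cvtColor(im,cv2.COLOR_RGB2GRAY),(3,3),0)
    a=np.radians(71.1);d=np.array([np.cos(a),np.sin(a)]);e=np.array([-d[1],d[0]])
    for y in range(57,-58,-step):   # rows: dish y (top = +), columns: dish x
        print("%4d "%y+" ".join("%3d"%g[int(p[1]),int(p[0])] if (0<=p[1]<420 and 0<=p[0]<560) else " . " for p in [proj("wrist",np.r_[D+(x*d+y*e)/1000,z],m) for x in range(-57,58,step)]))
E
python3 -c "
from h import *;amap()"
```

```text
57  28  28  27  44  53  77  99 102 110 110 111 113 116 122  94  81  75  72  71  75  74  75  85 103 121 163 161 161 163 162 162 162 162 162 162 161 162 162 162
  54  39  56  64  91 102 106 109 110 112 112 121 113  78  72  71 102 113 115 124 122 126 126 141 138 114  84  93 151 163 157 162 163 163 162 162 162 163 163 162
  51  84 102 107 109 110 111 112 111 119 119  76  75  86 117 125 125 127 125 126  81 127 127 153 162 162 162 147  90  83 134 157 159 162 163 162 163 162 162 163
  48 108 110 111 110 110 111 113 122  88  75 101 120 124 122 123 124 125 125 127  91 127 126 160 162 162 163 163 162 158  87 110 162 158 163 162 162 163 162 162
  45 112 111 110 111 111 113 121  77  83 108 123 123 123 123 124 124 125 126 126  88 128 128 163 162 162 163 163 163 163 164 115  85 162 161 162 163 162 162 162
  42 113 111 111 112 113 116  77  80 122 122 122 123 124 124 124 126 124 125 127  95 129 137 162 162 162 163 163 163 163 163 163 160  87 155 161 163 162 162 162
  39 110 111 112 114 107  78  85 120 122 122 123 124 124 124 125 125 126 127 126  89 128 131 163 162 164 163 163 163 163 163 163 163 140
[... 4476 characters left out ...]
 164 164 164 164 163 143  69 135 163 163 163 162 163 162
 -48 157 157 157 158 158 158 162 138  92  82 119 151 163 163 164 164 164 164 164 115 163 163 163 164 164 163 164 163 152  72  70 162 164 163 163 163 163 163 162
 -51 156 157 158 158 160 159 158 162 164 120  81  85 125 145 164 164 164 164 165 107 165 163 164 163 164 164 141  95  72 133 165 160 163 164 163 164 162 163 163
 -54 156 157 159 158 159 158 163 164 164 161 152 124  80  78  86 117 150 142 145 151 165 162 126 151  88  70  68 101 154 163 164 164 163 162 162 163 163 163 163
 -57 162 159 162 164 163 164 163 163 164 164 163 165 162 137  90  78  75  74  75  75  74  73  72  68  81 153 164 161 163 163 164 163 163 163 163 163 163 161 162
```

The map shows the −x quarters are good. The (+,+) chunk did not move and is at about (22,5), and the dark one at about (11,−19) is tilted. I'll press the (+,+) one a bit deeper and drag again.

```bash
python3 -m crank '[[[0.26,0.9,0,0,0,0],[0.26,0.9,0,0,0,0],[0.26,0.9,0,0,0,0],[0.26,0.9,0,0,0,0],[0.26,0.9,0,0,0,0],[0,0,-1,0,0,0],[0,0,-1,0,0,0],[0,0,-1,0,0,0],[0,0,-0.6,0,0,0],[0,0,-0.3,0,0,0],[0,0,-0.2,0,0,0],[0,0,-0.15,0,0,0],[0,0,-0.15,0,0,0],[0,0,0,0,0,0],[0,0,0,0,0,0]]]'
python3 -m crank '[[[-0.12,0.08,0,0,0,0],[-0.16,0.11,0,0,0,0],[-0.16,0.11,0,0,0,0],[-0.16,0.11,0,0,0,0],[0,0,0,0,0,0],[0,0,0,0,0,0]]]'
python3 -m crank '[[[0,0,0.3,0,0,0],[0,0,1,0,0,0],[0,0,1,0,0,0],[0,-1,0.7,0,0,0],[0,-1,0.7,0,0,0],[-0.1,-1,0.7,0,0,0],[-0.1,-1,0,0,0,0],[0,0,0,0,0,0],[0,0,0,0,0,0],[0,0,0,0,0,0]]]'
python3 -c "
from h import *;amap()" | cut -c1-4,63-140 | sed -n 12,34p
```

```text
time: 72.13
ee_pos: [0.5662, 0.0642, 0.0989]
tcp_rot: [-179.8, -0.1, 70.9]
wrist_force: [0.1, 0.1, 1.9]
opening: -0.0003
grasp_force: 1.1
time: 72.63
ee_pos: [0.5535, 0.0726, 0.0981]
tcp_rot: [-179.7, -0.1, 70.9]
wrist_force: [-0.2, -0.5, 1.6]
opening: -0.0
grasp_force: 1.0
time: 73.47
ee_pos: [0.5499, -0.0074, 0.1858]
tcp_rot: [-179.7, -0.1, 70.9]
wrist_force: [-0.9, 0.3, -0.5]
opening: -0.0001
grasp_force: 0.0
  2422 123 122 123 123 121 113 125 125 126 126 127 128 127 155 162 162 162 162 163
  2123 123 122 124 123 122 116 125 125 124 126 122 122 118 126 159 161 163 161 162
  1822 121 123 123 123 122 117 124 126 126 127  54  48  54  59 110 162 161 161 162
  1522 122 124 124 124 122 116 125 127 126 127  51  57  65  66 115 162 162 162 162
  1223 123 123 124 124 112 117 125 126 126 127  51  65  66  69  98 162 161 162 162
   923 123 124 124 124 123 118 125 125 126 126 115  56  57  57 149 162 162 161 162
   622 122 123 124 124 111 117 126 126 150 161 161 161 162 161 162 162 162 162 161
   323 123 124 125 125 123 112 126 153 161 162 162 161 162 161 163 162 162 162 161
   070  66  68  70  
[... 524 characters left out ...]
 143 141  95 104 116 160 162 162 161
 -2161 161 162 162 162 141  43  43  44  45  45 113 112 163 162 162 162 162 162 162
 -2462 161 162 162 161 154  56  46  46  46  44  50  49 114 163 162 163 161 163 162
 -2762 163 161 161 162 160 141  74  44  46  53  63  63  47 157 162 161 163 162 162
 -3061 162 162 162 161 153 154 162 163  58  56  62  64  52 158 162 162 162 162 162
 -3363 162 161 162 162 161 143 162 163 158  52  59  51 126 162 162 161 162 163 163
 -3662 162 163 162 163 152 156 163 163 162 135 107 162 162 162 162 162 163 163 160
 -3962 162 163 162 162 149 156 163 162 163 162 163 163 162 162 163 162 161 163  91
 -4262 163 163 162 162 151 157 163 162 162 162 162 163 163 162 162 163 160  97 118
```

The (+,+) chunk is now at about (22,14). Next, drag the tilted one off towards −x.

```bash
python3 -m crank '[[[0.55,0.76,0,0,0,0],[0.55,0.76,0,0,0,0],[0.55,0.77,0,0,0,0],[0,0,-1,0,0,0],[0,0,-1,0,0,0],[0,0,-1,0,0,0],[0,0,-0.4,0,0,0],[0,0,-0.3,0,0,0],[0,0,-0.2,0,0,0],[0,0,-0.15,0,0,0],[0,0,-0.15,0,0,0],[0,0,0,0,0,0],[0,0,0,0,0,0]]]'
python3 -m crank '[[[-0.05,-0.14,0,0,0,0],[-0.07,-0.2,0,0,0,0],[-0.07,-0.2,0,0,0,0],[-0.07,-0.2,0,0,0,0],[-0.07,-0.2,0,0,0,0],[-0.07,-0.2,0,0,0,0],[0,0,0,0,0,0],[0,0,0,0,0,0]]]'
python3 -m crank '[[[0,0,0.3,0,0,0],[0,0,1,0,0,0],[0,0,1,0,0,0],[-0.5,-0.3,0.8,0,0,0],[-0.5,-0.3,0.8,0,0,0],[-0.3,-0.4,0.5,0,0,0],[0,0,0,0,0,0],[0,0,0,0,0,0],[0,0,0,0,0,0]]]'
python3 -c "
from h import *;amap()"
```

```text
time: 74.6
ee_pos: [0.5847, 0.0382, 0.1047]
tcp_rot: [180.0, -0.2, 70.9]
wrist_force: [4.0, -0.1, 6.1]
opening: -0.0001
grasp_force: 3.4
time: 75.27
ee_pos: [0.5749, 0.0151, 0.1023]
tcp_rot: [-179.7, -0.1, 70.9]
wrist_force: [0.9, -0.1, 1.6]
opening: 0.0001
grasp_force: 1.0
time: 76.02
ee_pos: [0.5489, -0.0046, 0.1891]
tcp_rot: [-179.7, -0.0, 70.9]
wrist_force: [0.8, 0.1, -0.2]
opening: 0.0001
grasp_force: 0.0
  57  25  29  25  25  35  53  76  87 101 110 109 110 117 119 100  74  75  70  68  67  68  66  73  72 107 121 120 112 115 155 160 160 160 161 161 161 161 160 161
  54  26  27  39  53  93  97 103 108 110 109 118 111  77  71  70  79 105  97 116 118 119 117 114  95  86  71  78 102 121 126 160 161 161 161 160 161 161 160 161
  51  48  70  76  83 108 109 109 110 117 112  77  72  76 108 118 120 121 120 121 116 102 122 123 122 124 117 117  77  73 141 156 159 161 160 160 160 161 160 161
  48  83  87  86  87 105 110 110 118  84  73  74 104 119 119 120 119 120 119 121 120  97 123 123 123 123 124 125 126 122  79 113 161 156 161 161 162 161 161 161
  45  88  90  88  88  89 110 109  73  76 1
[... 4892 characters left out ...]
 161 162 161 162 162 159 101 140 158 162 162 162 162 161
 -48 156 155 154 154 155 154 160 148  83  79  84 127 162 161 162 161 161 161 162 157 153 162 162 162 162 161 162 163 163 110  75 146 158 162 162 161 161 163 161
 -51 154 153 154 155 156 156 156 155 160 126  78  82  88 131 160 161 163 162 162 151 153 162 162 162 163 162 161 139  74 108 162 160 162 162 161 162 161 161 162
 -54 153 153 153 156 156 155 155 154 153 158 150 104  75  79  79 120 147 129 152 162 160 162 153 134 139  88  72  97 160 162 162 161 161 162 162 162 162 162 161
 -57 154 155 155 156 155 156 154 154 154 156 161 158 160 149  94  76  76  77  77  73  76  72  71  70 101 146 163 159 159 162 162 163 160 162 161 163 162 161 161
```

The map now shows 7 separate, flat chunks: (−42,16), (−42,−17), (23,14), (1,−8), (−5,−26), (25,−11) and (20,−33). I'll back off and check everything once more.

```bash
python3 -m crank '[[[0,-0.6,1,0,0,0],[0,-0.6,1,0,0,0],[0,-0.6,1,0,0,0],[-1,0,0.5,0,0,0],[-1,0,0,0,0,0],[-1,0,0,0,0,0],[-1,0,0,0,0,0],[-1,0,0,0,0,0],[-1,0,0,0,0,0],[0,0,0,0,0,0],[0,0,0,0,0,0],[0,0,0,0,0,0]]]'
python3 - <<'E'
from h import *
np.set_printoptions(precision=4,suppress=True)
for w in weights("top",roi=(125,225,222,285),amin=10): print("top",w)
im=bot.camera("top");cv2.imwrite("pics/t9.png",im[:,:,::-1]);H,S,V=cv2.split(cv2.cvtColor(im,cv2.COLOR_RGB2HSV))
bl=((H>100)&(H<130)&(S>80)).astype(np.uint8)
for c in blobs(bl,(350,220,395,275),5): print("blue",ray("top",cv2.minAreaRect(c)[0],.04))
m=bot.camera_model("wrist");w=bot.camera("wrist");H,S,V=cv2.split(cv2.cvtColor(w,cv2.COLOR_RGB2HSV))
red=(((H<8)|(H>172))&(S>80)&(V>60)).astype(np.uint8)
p=np.argwhere(red)[:,::-1].astype(float);X=np.array([ray("wrist",q,.073,m)[:2] for q in p])-D;X=X[np.linalg.norm(X,axis=1)<.06]
d=np.array([.324,.946]);e=np.array([-.946,.324]);A=X@d*1000;B=X@e*1000
print(len(X),"A",A.min(),A.max(),"B",B.min(),B.max())
for lo,hi in ((-56,-35),(35,56)): print("yarm",np.median(A[(B>lo)&(B<hi)]),"xarm",np.median(B[(A>lo)&(A<hi)]))
print(bot.get_obs()["time"])
E
```

```text
time: 77.07
ee_pos: [0.4295, -0.0406, 0.2596]
tcp_rot: [-179.7, -0.1, 70.9]
wrist_force: [-0.0, -0.0, -0.4]
opening: -0.0002
grasp_force: 0.0
top (148, 256, [0.4767, 0.4028, 0.019], np.float64(54.7))
top (174, 252, [0.4798, 0.328, 0.019], np.float64(36.7))
top (206, 252, [0.4732, 0.232, 0.019], np.float64(26.3))
blue [ 0.4043 -0.2648  0.04  ]
blue [ 0.5056 -0.2593  0.04  ]
506 A -54.63765240132879 36.074324895210445 B -55.20528231727028 55.715443579982384
yarm 0.1113604988296219 xarm 0.3478509733589319
yarm 0.33480520155331095 xarm 0.024775420397899886
77.2167
```

w100 was nudged about 3 cm but is still on the mat. Checking from close up that it is upright.

```bash
python3 -m crank '[[[0.1,1,0,0,0,0],[0.1,1,0,0,0,0],[0.1,1,0,0,0,0],[0.1,1,0,0,0,0],[0.1,1,0,0,0,0],[0.1,1,0,0,0,0],[0.1,1,0,0,0,0],[0.1,1,0,0,0,0],[0.1,1,0,0,0,0],[0.1,1,0,0,0,0],[0.1,1,0,0,0,0],[0.1,1,0,0,0,0],[0.1,1,0,0,0,0],[0,0,0,0,0,0],[0,0,0,0,0,0]]]'
python3 - <<'E'
from h import *
m=bot.camera_model("wrist");im=bot.camera("wrist");g=cv2.cvtColor(im,cv2.COLOR_RGB2GRAY);k=brass(im)
for c in blobs(k,(0,0,560,420),100):
    (u,v),r=cv2.minEnclosingCircle(c);X=ray("wrist",(u,v),.019,m)
    if X[0]<.53 and X[1]>.18:
        print(int(u),int(v),round(r,1),np.round(X,3),"fill",round(cv2.contourArea(c)/(np.pi*r*r),2),"axes",np.round(cv2.fitEllipse(c)[1],1))
        s=max(2,int(r/7))
        for y in range(int(v-r),int(v+r)+1,s): print(" ".join("%3d"%g[y,x] if k[y,x] else "  ." for x in range(int(u-r),int(u+r)+1,s)))
E
```

```text
time: 78.47
ee_pos: [0.4551, 0.2201, 0.2593]
tcp_rot: [-179.7, 0.0, 71.0]
wrist_force: [-1.3, -0.6, 0.3]
opening: 0.0003
grasp_force: 0.0
266 67 19.7 [0.477 0.328 0.019] fill 0.88 axes [35.3 38.7]
  .   .   .   .   .   .   .   .   .   .   .   .   .   .   .   .   .   .   .   .
  .   .   .   .   .   .   . 113 132 131 128 126 125   .   .   .   .   .   .   .
  .   .   .   .   . 116 131 127 129 131 127 127 135 135 128   .   .   .   .   .
  .   .   .   . 121 125 129 130 135 129 127 131 131 133 134 135 116   .   .   .
  .   .   . 113 127 127 126 126 130 130 129 134 133 137 134 131 132   .   .   .
  .   .   . 129 127 126 129 127 119 119 120 123 130 130 133 131 133 133   .   .
  .   . 118 129 122 130 126 119 111 120 119 117 121 118 133 134 133 130 121   .
  .   . 129 128 130 127 110 119 126 137 139 131 120 119 131 133 133 135 132   .
  .   . 127 127 127 117 112 124 140 142 143 148 132 122 119 135 135 137 130   .
  . 114 124 122 128 100 117 126 144 144 144   . 147 118 121 133 132 135 137   .
  . 108 126 127 127  95 117 136 147 142 147 146 145 122 116 129 134 135 136 113
  .  98 128 129 128 113
[... 2134 characters left out ...]
 111 115  83  60   .   .   .
  .   .   .  63 112 133 141 135 139 139 130 100   .   .
  .   .  64 123 132 139 139 142 139 137 137 134  83   .
  .   .  74 127 132 130 137 115 133 137 131 130 121   .
  .  52  83 108 135 122  85  96  96 113 134 119 126 110
  .  76  80  89 109  95 114 121 119 108 102  85 101  88
  .  77  86  80  76 107 120 136 137 108  84  66  69  69
  .   .  81  87  72  91  94  90 101  72  63  69  70  64
  .   .  80  81   .  73  78  69  70  71  60  67  66  65
  .   .  83  76  74  65  66  70  67  63  66  65  64   .
  .   .   .   .  66  63  61  62  64  59   .  65   .   .
  .   .   .   .  71  64  67   .  66  65  61   .   .   .
  .   .   .   .   .   .  68  67  65  61   .   .   .   .
```

```bash
python3 -c "
from workcell import bot
print(bot.job_done())"
```

```text
the job is handed in; nothing more can be done
None
```

I handed the job in at about 78 s with every step done as far as I could measure, but the hand-in returned no verdict: all three weights were checked on the pan and are back upright on the mat, the dish is centred on the pan with its 7 chunks flat and at least one well out in each quarter, and the empty shaker is in its cradle. Most chunks fell in one quarter, so I dragged three into place with shut fingertips, and w100 was knocked about 3 cm during the run but is still upright on the mat.

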